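# Level the tilt stage and set the culture dish on it

### The job

The tilt stage has been left tilted with an orange wedge jammed in its clamp under the high side of the white table. Work the wedge loose, pull it out towards you and lay it flat in the middle of the green mat, then wind the crank until the table is level (pointer on the long red line, crank handle at the red-tipped index post). Finally take the small open dish of seedlings that stands on the bench at the front right and stand it upright in the middle of the level table, inside the blue ring, without tipping it or disturbing the jars and bottles around.

Things in the scene. Friction and masses are not known exactly. Their poses are not given: they have to be found in the camera images.
- stage: Fixed tilt stage, lengths in mm: aluminium base plate 150 (x) by 280 (y) by 12, origin under its centre, z up, -x = front, towards the robot. Crank axis (upright) at x -20, y -93; the white table's hinge line at y +40, along x, 70 above the bench; wedge shelf at the front left. Under the table's front edge a white scale with a tick each 5 degrees; the long red tick is level.
- table (a joint): Tilt of the white table (rad): 0 = level, positive = left (+y) side high. Starts at 0.167 to 0.271. Driven by the crank through a self-locking worm: tilt = crank angle / 72. With the wedge in the clamp it cannot come below about 0.09.
- table_centre (a point): Centre of the table's upper face (120 x 120 mm, 10 thick, 85 above the bench when level), z = the table's normal. A blue ring 84 mm across is painted round it. At level it lies at (0, +40, 85) mm in the stage's frame.
- crank (a joint): Angle of the steel crank disc (rad, many turns), growing anticlockwise seen from above; 0 = table level, handle at the front next to the index post. Starts at 12.0 to 19.5: wind it clockwise 1.9 to 3.1 turns. One turn = 5 degrees of tilt = one division. Drag 0.04 N m; it stays where left. The grey index post, 61 mm high with a red mark, stands at (-71, -93) mm in the stage's frame.
- handle_grip (a point): Grip point of the upright black crank handle, 95 mm above the bench. The handle is a round peg, 18 mm across, 38 high, top 113 above the bench, that spins freely on the disc, so the hand need not turn. It runs on a circle of 34 mm radius about (-20, -93) mm in the stage's frame; at crank angle a it is at (-20 - 34 cos a, -93 - 34 sin a). The disc is 90 across, its top 75 above the bench.
- slot (a point): Middle of the clamp, on the shelf top: at (-77, +85, 50) mm in the stage's frame. The shelf (x -114 to -36, y +59 to +111) is 50 above the bench. A bridge 22 mm deep stands over it here, posts 36 apart, top 102 above the bench; its spring shoe presses the wedge down.
- wedge: Loose orange wedge, 100 (x) by 24 (y) mm, 0.12 kg; origin under its middle. x -50 to -10: ribbed grip block 52 high; x -10 to +50: blade tapering from 32 to 26 high. At the start along the stage's x, blade to the back, at (-95, +85, 50) mm in the stage's frame. It is free of the bridge once drawn 45 mm to the front (-x).
- wedge_grip (a point): Middle of the wedge's grip block (40 x 24 mm), 30 mm to -x of its origin, 34 above its underside. Held by the shoe: about 15 to 23 N to pull straight, 4 to 8 N sideways here to swing it about the shoe (there is room for 0.3 rad each way); while it swings a light pull draws it out. Looser as it comes out.
- mat: Fixed green mat with a white border line, 90 (x) by 160 (y) by 2 mm, its long side across the robot's front; origin under its centre. It lies in front of the stage; the wedge fits it best lengthwise (along y), either way round.
- dish: Loose open round plastic dish with seedlings, 60 mm across at the wall, wall 12 mm high (seedlings to 23), 35 g nominal; origin under its centre, z up. It stands on the bench in front of the stage, to the right.
- jar_a: Bystander: culture jar with yellow lid, 69 mm across, 127 high, at the back; origin under its centre.
- jar_b: Bystander: culture jar with red lid, 69 mm across, 127 high, at the back; origin under its centre.
- wash: Bystander: white squeeze bottle with red spout, 66 x 96 x 172 mm, at the back right; origin under its centre.
- amber: Bystander: brown bottle with black cap, 50 mm across, 86 high, front left by the microscope; origin under its centre.
Not all that is in view belongs to the job. Leave any purple look-alike of the dish alone.

How it is judged (in metres and radians):
On the way, in this order (a step that is already met when the one before it is completed fails the run):
1. the wedge is pulled clear of the clamp (distance between wedge and slot above 0.075 m), for 0.1 s.
2. the wedge lies flat in the middle of the mat (x of wedge in the frame of mat between -0.03 and 0.03 m and y of wedge in the frame of mat between -0.04 and 0.04 m and height (world z) of wedge below 0.008 m and angle between wedge's own z axis and vertical below 0.1 rad and linear speed of wedge below 0.02 m/s), for 0.2 s.
3. the table is level, the wedge still on the mat (value of joint table between -0.013 and 0.013 rad and x of wedge in the frame of mat between -0.03 and 0.03 m and y of wedge in the frame of mat between -0.04 and 0.04 m and height (world z) of wedge below 0.008 m and angle between wedge's own z axis and vertical below 0.1 rad), for 0.3 s.
At the end, for the whole second after the job is handed in: The wedge lies flat on the mat (its middle within 40 mm of the mat's centre lengthwise and 30 mm crosswise), the table is level within 0.013 rad (0.75 degree), and the dish stands upright on the table with its centre within 14 mm of the table's centre, all at rest (all of step 3 and horizontal distance between dish and table_centre below 0.014 m and z of dish in the frame of table_centre between -0.004 and 0.005 m and angle between dish's own z axis and vertical below 0.06 rad and linear speed of each of dish, wedge below 0.02 m/s); the robot touches nothing.
It fails at once if the dish is tipped by more than 20 degrees (angle between dish's own z axis and vertical above 0.35 rad).
It fails at once if a jar or bottle is moved by more than 30 mm (distance of any of jar_a, jar_b, wash, amber from where it was at the start of the episode above 0.03 m).
It also fails if it takes over 72 s, if anything falls off the work surface, if the arm or the gripper's body presses on something with over 40 N, if the wrist force passes 120 N, or if a joint passes its speed limit or range.

### The arm

A 6-joint arm with a two-finger parallel gripper is mounted at the origin on a cart in front of the work surface, level with it; the furniture and walls round the work are solid. World frame = base frame: x ahead of the robot, y to its left, z up, the work surface at z = 0. Lengths are in m, angles in degrees, forces in N, time in s.
With the tool pointing down it reaches from about 0.25 to 0.725 m from the base axis. Payload 9.7 kg.
Tool frame: the origin (TCP) lies at the very end of the fingers, on their centre line; the grasp point (between the pads) lies 19 mm behind it (bot.pinch_z is the distance from the TCP to the grasp point, in m); x points along the fingers, z is the direction in which the jaws open and shut, and the axes are right-handed (so a half turn about x gives the same grasp; the last joint's range is limited). The gripper opens to 85 mm and grips with 20 to 120 N. Pads are 22 mm wide; open, the fingers measure 114 mm over their backs; the gripper's body (76 mm by 85 mm) begins 54 mm behind the grasp point. The pads swing forward as they close: fully open they stand 13 mm farther back than shut.
Start: joints at [-70.989, 4.979, 10.078, 95.1, 0, 90], TCP at [0.179, -0.52, 0.231] pointing down, gripper open.
Joint ranges: [-179.16, 179.16], [-48.56, 103.87], [-65.8, 70.77], [-126.05, 130.52], [-82.76, 87.17], [-180, 180]. Speed limits (degrees/s): [127.2, 127.2, 147.25, 180, 180, 180].

### API

Orientations are given as [roll, pitch, yaw] about the fixed x, y, z axes, in that order (R = Rz(yaw) Ry(pitch) Rx(roll)).
In Python, from workcell import bot gives the robot as it stands.
- The arm moves only by the tool play_rows, never from a script. Its argument "rows" is a list of rows, each a list of 3 entries, a list of its own where there are three numbers: the shift along the tool's x, y, z in cm, then the turn about the tool's x in degrees, then the finger opening in cm, from 0 to 8.54. A call has 1 to 12 rows; each row is the pose to reach, as a shift and turn from the pose commanded when the call began, along the tool's axes at that moment; what a row does not reach only later rows make up. A row lasts 1/12 s, in which the tool goes at most 41.7 mm and 7.16 degrees, less where a joint would pass 70% of its speed; a pose out of reach is approached as far as the arm can. A call with a gripper value outside its range is refused whole. The fingers move at their own pace and stop on an object; "squeeze" is the grip in N (left out, the last holds). Time passes only in rows, so rows that repeat a pose let the fingers close. It gives the time, the measured TCP pose, the force and the opening at its end, in the units of the state.
- bot.get_obs(): the state, without advancing time (a new reading comes with each control period).
- bot.camera(name): name is "scene" or "top" or "wrist"; returns (picture, depth): 384x512x3 uint8, blue, green, red; 384x512 float32, m along the optical axis (not along the pixel's ray), 0 where there is no reading.
- bot.camera_model(name): a dict with "fx", "fy", "cx", "cy" (pixels), "origin" and "attitude" of the camera in the world; the wrist camera has in their place "mount" (4x4, takes a point from camera to tool coordinates, whose origin is the TCP and whose axes are the tool frame's). Camera axes: x right, y down, z forward; pixel columns grow to the right and rows downward; lengths in m; the calibration is good to about 2 mm. A picture is of the moment at which its call begins: read the wrist's pose just before it. camera_model takes no time and is no camera call.
- bot.job_done(): hands the job in, once; it reports no verdict.
The state is a dict: "time": time; "q": joint angles; "qd": joint speeds; "joint_efforts": joint torques, N m; "ee_pos": TCP position; "tcp_rot": TCP orientation; "wrist_force": force on the tool from outside, world axes, zero at the start; "torque": the same for the moment, N m; "opening": finger opening in m.
Only numpy, scipy, OpenCV 4.12 (cv2) and the standard library are available. Lean on these libraries where they do the work, as an engineer would, in place of code of your own. Each camera call takes 0.05 s, during which the arm holds its last target.

## Working session

There is one attempt and no reset: what is moved stays moved. The work goes in short steps, Python scripts to look and compute and a tool call to move; the robot and the scene stay as the last step left them, time stands still between calls to the robot, and variables do not carry over. Pictures are saved under pics/ and viewed, and the job is handed in when it is done.

Besides the shell and the picture viewer there is one more tool, called after ">>>" as name(argument=value, ...), one argument or row to a line, values as JSON. play_rows: Moves the arm, as the interface text tells. Its arguments: {"type":"object","properties":{"rows":{"type":"array"},"squeeze":{"type":"number"}},"required":["rows"]}

```bash
ls; mkdir -p pics; python3 - <<'E'
from workcell import bot
import cv2,numpy as np
print(bot.get_obs())
for n in ["scene","top","wrist"]:
    im,d=bot.camera(n); cv2.imwrite(f"pics/{n}0.png",im); np.savez(f"pics/{n}0.npz",im=im,d=d)
    print(n,bot.camera_model(n))
print(bot.pinch_z)
E
```

```text
pics
{'time': 0.0, 'q': array([-7.09883861e+01,  5.01202772e+00,  1.00347285e+01,  9.50982250e+01,
        7.05251098e-04,  8.99995629e+01]), 'qd': array([ 0.12960848,  0.00166169, -0.03252028,  0.04215651, -0.03839469,
       -0.0522595 ]), 'joint_efforts': array([-6.72774986e-04, -5.20387101e+01,  4.64805830e+01,  1.63241528e-02,
       -4.38924280e-05,  2.23547005e-06]), 'ee_pos': array([ 0.17910064, -0.51979297,  0.23057661]), 'tcp_rot': array([179.46454599,  89.92447253, 108.47659652]), 'wrist_force': array([-0.03644896,  0.77304709, -0.38923766]), 'torque': array([-0.00484004, -0.02871337,  0.02572412]), 'opening': 0.08512295851445223}
scene {'fx': 430.5389726347601, 'fy': 430.5389726347601, 'cx': 250.21227402293906, 'cy': 185.15987843939456, 'origin': array([-0.05685635,  0.67190798,  1.16675236]), 'attitude': array([-1.39564050e+02, -5.36079699e-02, -1.36184445e+02])}
top {'fx': 391.9260161193925, 'fy': 391.9260161193925, 'cx': 254.46223657130108, 'cy': 191.03379084604657, 'origin': array([0.44170241, 0.0041416 , 1.14992674]), 'attitude': array([-172.39438025,   -1.01947456,  -89.2085101 ])}
wrist {'fx': 284.42981619295415, 'fy': 284.42981619295415, 'cx': 254.64425220282388, 'cy': 185.51190792633057, 'mount': array([[-1.04557500e-03, -2.60620658e-01,  9.65440718e-01,
        -1.41892868e-01],
       [ 5.17393199e-04, -9.65441257e-01, -2.60620243e-01,
         6.49565760e-02],
       [ 9.99999320e-01,  2.27014450e-04,  1.14428460e-03,
         4.48863754e-04],
       [ 0.00000000e+00,  0.00000000e+00,  0.00000000e+00,
         1.00000000e+00]])}
0.0187
```

View pics/scene0.png

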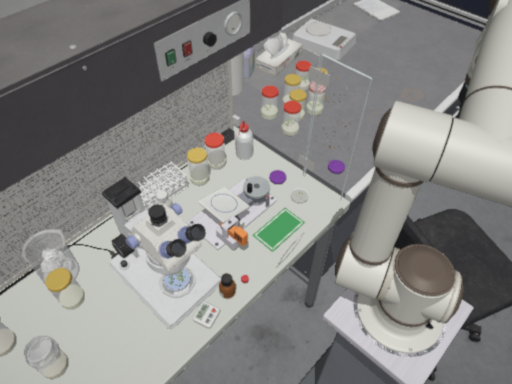

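View pics/top0.png

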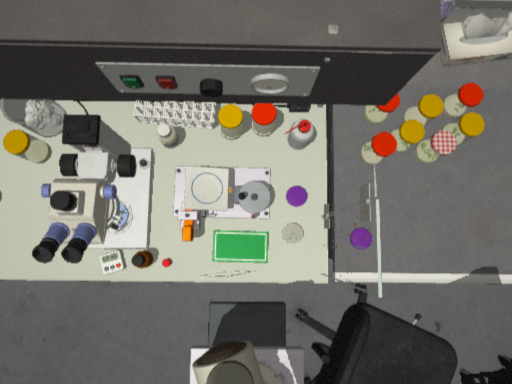

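View pics/wrist0.png

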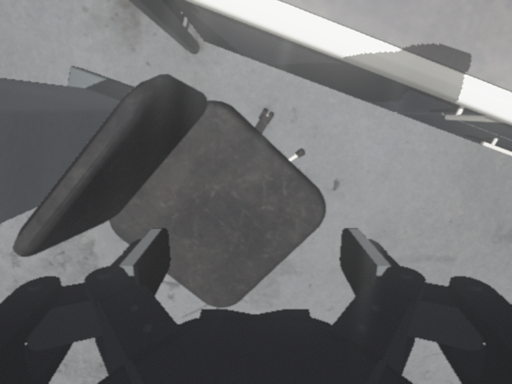

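```bash
cat > h.py <<'E'
import numpy as np,cv2
from scipy.spatial.transform import Rotation as R
from workcell import bot
def rot(a): return R.from_euler('xyz',a,degrees=True).as_matrix()
def cam(n,obs=None):
    m=bot.camera_model(n)
    if n=='wrist':
        T=np.eye(4);T[:3,:3]=rot(obs['tcp_rot']);T[:3,3]=obs['ee_pos'];W=T@m['mount'];return m,W[:3,:3],W[:3,3]
    return m,rot(m['attitude']),np.array(m['origin'])
def ray(c,u,v,z):
    m,A,o=c; u=np.asarray(u,float);v=np.asarray(v,float)
    d=np.stack([(u-m['cx'])/m['fx'],(v-m['cy'])/m['fy'],np.ones_like(u)],-1)@A.T
    return o+d*((z-o[2])/d[...,2])[...,None]
def cloud(c,d):
    m,A,o=c; v,u=np.mgrid[:d.shape[0],:d.shape[1]]
    p=np.stack([(u-m['cx'])/m['fx']*d,(v-m['cy'])/m['fy']*d,d],-1)@A.T+o
    p[d<=0]=np.nan; return p
def proj(c,P):
    m,A,o=c; q=(np.asarray(P)-o)@A; return np.stack([m['cx']+m['fx']*q[...,0]/q[...,2],m['cy']+m['fy']*q[...,1]/q[...,2]],-1)
E
python3 - <<'E'
from h import *
for n,(a,b,c,d) in {"top":(150,310,140,280),"scene":(170,330,150,290)}.items():
    z=np.load(f"pics/{n}0.npz");im=z['im']
    cv2.imwrite(f"pics/{n}0c.png",cv2.resize(im[c:d,a:b],None,fx=4.2,fy=4.2,interpolation=cv2.INTER_CUBIC))
    p=cloud(cam(n),z['d'])
    for (u,v) in ([(222,193),(240,246),(292,232),(297,196),(207,190),(255,197),(188,225),(361,238),(378,240),(300,260),(375,170),(378,200),(379,280),(382,295),(142,259),(230,115),(263,112),(300,132)] if n=="top" else [(335,120),(310,55),(368,75),(345,200),(300,197)]):
        print(n,u,v,np.round(p[v,u],3))
E
```

```text
top 222 193 [0.579 0.077 0.072]
top 240 246 [0.434 0.026 0.003]
top 292 232 [ 0.476 -0.124  0.012]
top 297 196 [ 0.581 -0.139  0.014]
top 207 190 [0.585 0.117 0.084]
top 255 197 [ 0.569 -0.015  0.076]
top 188 225 [0.489 0.166 0.081]
top 361 238 [ 0.462 -0.324  0.014]
top 378 240 [ 0.45  -0.21   0.504]
top 300 260 [ 0.396 -0.15  -0.004]
top 375 170 [ 0.665 -0.375  0.001]
top 378 200 [ 0.517 -0.213  0.501]
top 379 280 [ 0.386 -0.211  0.502]
top 382 295 [ 0.199 -0.662 -0.817]
top 142 259 [0.396 0.285 0.083]
top 230 115 [0.786 0.057 0.124]
top 263 112 [ 0.794 -0.032  0.128]
top 300 132 [ 0.743 -0.133  0.121]
scene 335 120 [ 0.623 -0.54  -0.001]
scene 310 55 [ 0.991 -0.836  0.001]
scene 368 75 [ 0.702 -0.896 -0.002]
scene 345 200 [ 0.348 -0.227 -0.002]
scene 300 197 [ 0.463 -0.119  0.012]
```

```bash
python3 - <<'E'
from h import *
z=np.load("pics/top0.npz");im=z['im'];d=z['d'];c=cam('top')
cv2.imwrite("pics/glass.png",cv2.resize(im[130:310,310:512],None,fx=3.2,fy=3.2))
E
```

```text
(no output)
```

View pics/top0c.png

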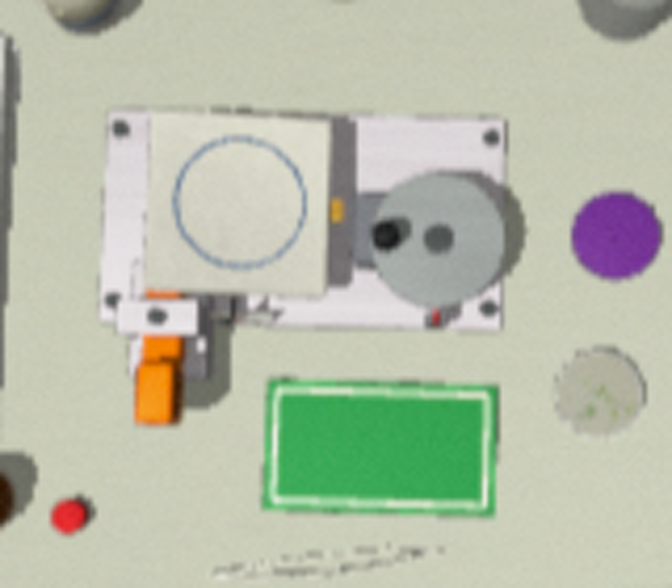

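View pics/scene0c.png

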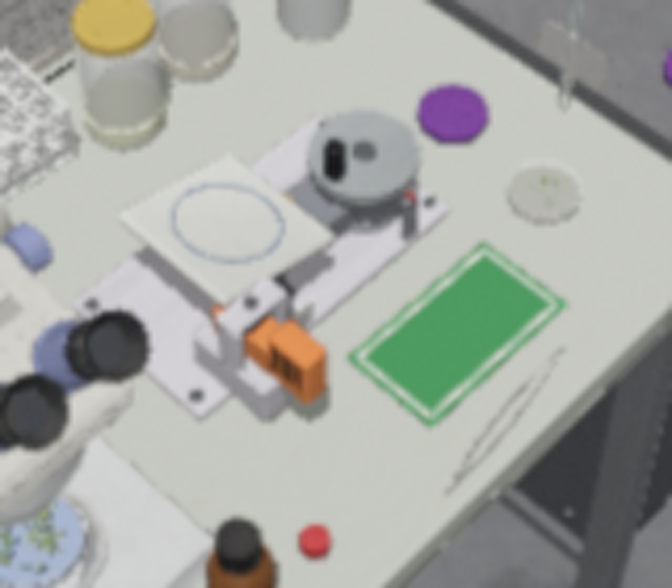

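View pics/glass.png

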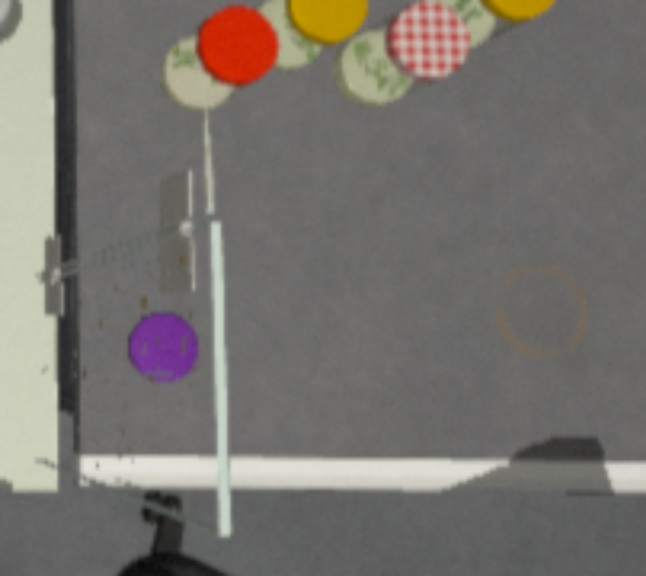

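```bash
python3 - <<'E'
from h import *
z=np.load("pics/top0.npz");im=z['im'];d=z['d'];c=cam('top')
f=im.astype(int);B,G,Rr=f[...,0],f[...,1],f[...,2]
def box(m,zz,name):
    m=(m*255).astype(np.uint8)
    n,l,s,ce=cv2.connectedComponentsWithStats(m)
    for i in range(1,n):
        if s[i,4]>60 and 150<ce[i][0]<330 and 150<ce[i][1]<285:
            v,u=np.where(l==i); P=ray(c,u,v,zz)
            r=cv2.minAreaRect(P[:,:2].astype(np.float32)*1000)
            print(name,s[i],np.round(ce[i],1),"rect",np.round(r[0],1),np.round(r[1],1),round(r[2],1))
            (cc,rad)=cv2.minEnclosingCircle(P[:,:2].astype(np.float32)*1000);print("  circ",np.round(cc,1),round(rad,1),"mean",np.round(P.mean(0)*1000,1))
print("plate px",im[165,180],im[172,240],im[250,200],im[183,222], im[195,210],im[200,262],im[235,292])
box((G>Rr+40)&(G>B+30),0.002,'mat')
box((Rr>180)&(B<80)&(G<160)&(G>60),0.102,'wedge')
box((B-Rr>30)&(Rr>G+20),0.014,'purple')
box((B>=Rr-2)&(B>185),0.012,'plate')
E
```

```text
plate px [169 182 182] [217 213 220] [186 206 204] [198 210 209] [192 206 208] [162 163 160] [158 182 179]
mat [ 212  230   56   33 1615] [239.9 246.3] rect [433.7  25.6] [159.3  90.2] 88.9
  circ [431.5  25.2] 89.1 mean [433.1  25.8   2. ]
wedge [182 220  11  21 170] [186.6 230.1] rect [475.1 166.1] [23.5 54.8] 84.4
  circ [474.9 162.7] 28.3 mean [474.3 166.2 102. ]
purple [287 187  19  18 243] [296.2 195.6] rect [ 582.3 -136.3] [52.2 50.4] 64.1
  circ [ 583.1 -136.1] 27.0 mean [ 582.1 -136.3   14. ]
```

```bash
python3 - <<'E'
from h import *
z=np.load("pics/top0.npz");im=z['im'];d=z['d'];c=cam('top')
f=im.astype(int);B,G,Rr=f[...,0],f[...,1],f[...,2]
m=((B-G>-3)&(B>150)).astype(np.uint8); m[:160]=0;m[225:]=0;m[:,:170]=0;m[:,275:]=0
cv2.imwrite("pics/plate.png",cv2.resize(m[150:290,160:320]*255,None,fx=4,fy=4,interpolation=cv2.INTER_NEAREST))
# dish circle: variance vs bench; disc hough
p=cloud(c,d)
for nm,zm,(u0,u1,v0,v1) in [('disc',0.075,(235,275,175,218)),('dish',0.012,(275,310,215,250))]:
    pp=p[v0:v1,u0:u1]; 
    mk=(pp[...,2]>(0.068 if nm=='disc' else 0.006))&(pp[...,2]<(0.083 if nm=='disc' else 0.03))
    v,u=np.where(mk); P=ray(c,u+u0,v+v0,zm)[:,:2].astype(np.float32)*1000
    cc,r=cv2.minEnclosingCircle(P); print(nm,len(u),np.round(cc,1),round(r,1),P.mean(0))
m2=p[...,2]
np.set_printoptions(linewidth=250)
print((m2[218:250:2,276:312:2]*1000).round())
# table plane
pp=p[170:208,188:225].reshape(-1,3);pp=pp[np.isfinite(pp[:,0])]; pp=pp[pp[:,2]>0.06]
A=np.c_[pp[:,:2],np.ones(len(pp))];s=np.linalg.lstsq(A,pp[:,2],rcond=None)[0];print('table slope',s)
E
```

```text
disc 777 [568.5 -11.5] 44.7 [568.26245  -12.953496]
dish 360 [ 470.3 -124.5] 30.9 [ 470.18933 -124.61299]
[[-3. -3. -2. -1.  1.  3. -0.  1. -3. -1. -1. -1. -1.  2.  2.  2. -3.  2.]
 [-5.  0. -3. -2.  0. -2.  0.  3. -6. -1.  1. -5. -2. -1.  2. -1. -2.  0.]
 [-5. -4. -4. -1. -2. -1. -3. -0. -3. -5. -1. -4.  4. -2. -1. -4. -0. -1.]
 [-5.  0. -0. -0. -4. -3.  1.  9. 11. 18. -3. -2. -2. -1. -1. -4.  2. -2.]
 [-3. -2. -2. -3.  0. 10. 10. 15. 14. 14. 16. 18.  4. -6.  2.  1.  0.  0.]
 [-2. -4. -2. -2.  8. 13. 10. 10. 16. 14. 12. 14. 13. -3.  2. -2. -4. -1.]
 [-1.  2.  3.  4. 10. 11. 12. 12. 12. 15. 14. 11. 13. -1.  1. -3.  0. -5.]
 [-3. -4. -2. 10. 12. 16. 13. 10. 12. 14. 10. 19. 14. 12. -5. -3.  0. -3.]
 [-3. -2. -4. 11. 17. 10. 13. 14. 13. 13. 11. 12. 13. 16. -1. -3. -1.  3.]
 [-0. -2.  0. 13. 12. 13. 16.  9. 11. 12. 13. 11.  7. 12.  1. -0. -3. -0.]
 [-3.  2. -1. -1. 12. 12. 10. 12. 12. 13. 11. 15. 16. 14. -4. -4. -0. -2.]
 [ 1.  3. -3.  1. 13. 14. 13. 12. 11. 14. 11. 13. 11. -2. -1. -0. -0.  0.]
 [-1. -1. -3. -2.  1.  9. 12. 12. 12. 15. 14. 12. -3. -2. -5. -1.  3. -1.]
 [ 1. -5. -3. -4. -1. -4. -3. 10. 15. 15. 10. -3. -2.  1.  0. -0. -2. -4.]
 [ 2. -0. -3. -3. -3.  1. -0. -1. -3. -1. -0. -2. -2. -6. -1. -1.  1.  3.]
 [-2.  0.  5. -4. -0.  4. -2.  1. -1.  0.  1. -1.  1. -2.  4. -2.  3. -2.]]
table slope [0.00031236 0.24355286 0.05455473]
```

View pics/plate.png

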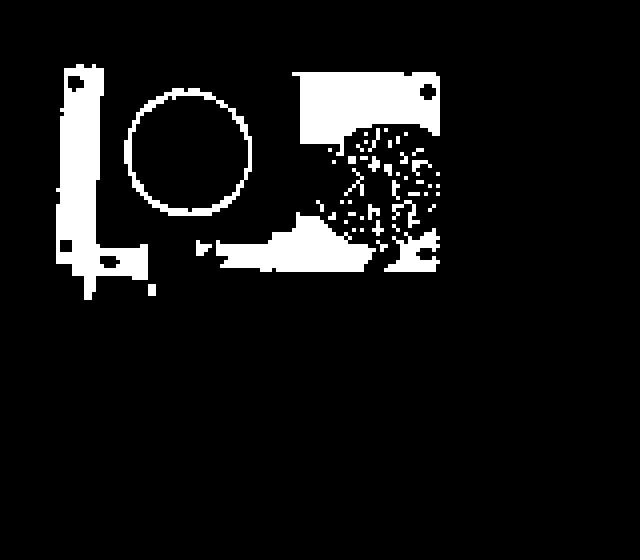

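```bash
python3 - <<'E'
from h import *
c=cam('top')
z=np.load("pics/top0.npz");im=z['im']
u=np.array([269.6,269.5,175.8,173.9])-.3; v=np.array([168,217.5,166.8,215.6])-.2
P=ray(c,u,v,0.012)*1000; print(P.round(1)); print(np.linalg.norm(P[0]-P[1]),np.linalg.norm(P[0]-P[2]),np.linalg.norm(P[2]-P[3]),np.linalg.norm(P[1]-P[3]),P.mean(0))
d=P[2]-P[0]; e=P[3]-P[1]; print(np.degrees(np.arctan2(-d[0],d[1])),np.degrees(np.arctan2(-e[0],e[1])), [np.degrees(np.arctan2(*( (a-b)[[1,0]]))) for a,b in((P[0],P[1]),(P[2],P[3]))])
# handle top: dark px
f=im.astype(int)[175:215,232:275].sum(-1); vv,uu=np.where(f<150);print(len(vv),ray(c,uu.mean()+232,vv.mean()+175,.113)*1000)
# scene view: mat & wedge check
z=np.load("pics/scene0.npz");f=z['im'].astype(int);B,G,Rr=f[...,0],f[...,1],f[...,2];cs=cam('scene')
m=(G>Rr+40)&(G>B+30); m[:200]=0; v,u=np.where(m);P=ray(cs,u,v,.002)[:,:2].astype(np.float32)*1000;print('mat scene',cv2.minAreaRect(P))
E
```

```text
[[663.9 -56.9  12. ]
 [517.6 -57.9  12. ]
 [662.7 219.4  12. ]
 [519.  219.1  12. ]]
146.26939272908618 276.3290214598315 143.73686326793438 277.0025813308882 [590.81601731  80.93572202  12.        ]
0.2448075560857165 -0.2789966221449094 [np.float64(0.390252111423932), np.float64(0.12893712473361305)]
27 [567.73107082  20.93247892 113.        ]
mat scene ((433.2682189941406, 25.111766815185547), (157.09060668945312, 84.74833679199219), 89.15984344482422)
```

```bash
cat >> h.py <<'E'
def plan(P,jawdeg=None,o=None,base=None):
    """shift in tool axes (cm) & turn (deg) to put TCP at P with jaw axis at world heading jawdeg (mod 180)"""
    o=o or bot.get_obs(); A=rot(o['tcp_rot']); p=np.array(o['ee_pos']) if base is None else np.array(base)
    s=A.T@(np.array(P)-p)*100
    h=np.degrees(np.arctan2(A[1,2],A[0,2])); t=None
    if jawdeg is not None:
        # turn about tool x (down): positive turn -> heading decreases
        t=(h-jawdeg+90)%180-90
    return s.round(2),None if t is None else round(t,2),round(h,2)
E
python3 - <<'E'
from h import *
o=bot.get_obs();print(rot(o['tcp_rot']).round(3), o['time'])
for P in [(0.25,-0.15,0.26),(0.44,0.15,0.20)]: print(plan(P,90))
z=np.load("pics/top0.npz");im=z['im'];p=cloud(cam('top'),z['d'])
f=im.astype(int);B,G,Rr=f[...,0],f[...,1],f[...,2];m=(Rr>150)&(B<90)&(G<170)&(G>50)&(p[...,2]>0.092)
v,u=np.where(m);k=(u<210)&(u>170)&(v>200);print(k.sum());P=ray(cam('top'),u[k],v[k],.102)[:,:2].astype(np.float32)*1000;print(cv2.minAreaRect(P),P.mean(0))
E
```

```text
[[-0.     0.945  0.326]
 [ 0.001  0.326 -0.945]
 [-1.     0.    -0.001]] 0.15
(array([ -2.89,  18.75, -32.66]), np.float64(19.01), np.float64(-70.99))
(array([  3.13,  46.49, -54.83]), np.float64(19.01), np.float64(-70.99))
125
((466.682373046875, 167.43739318847656), (37.27350616455078, 21.175291061401367), 2.0351336002349854) [465.914   167.18466]
```

>>> play_rows(
  rows=[
    [[-1.0,3.0,-5.0],0,6.0],
    [[-2.0,6.0,-9.5],0,6.0],
    [[-2.9,8.5,-14.0],0,6.0],
    [[-3.0,10.5,-18.0],0,6.0],
    [[-3.0,12.5,-22.0],0,6.0],
    [[-3.0,14.5,-25.5],0,6.0],
    [[-3.0,16.5,-29.0],0,6.0],
    [[-3.0,18.7,-32.6],0,6.0],
  ],
)

```text
time: 0.82
ee_pos: [0.2405, -0.1931, 0.2609]
tcp_rot: [43.8, 90.0, -27.2]
wrist_force: [1.4, 0.9, -0.0]
opening: 0.0601
```

```bash
python3 - <<'E'
from h import *
o=bot.get_obs();print(o['time'],o['q'].round(1),o['ee_pos'],o['wrist_force'].round(1),rot(o['tcp_rot']).round(3))
for P in [(0.41,0.12,0.22),(0.465,0.167,0.10)]: print(plan(P,90))
E
```

```text
0.8167 [-38.8 -26.6 -13.3 103.3   0.  122.3] [ 0.24047605 -0.19305887  0.26093013] [ 1.4  0.9 -0. ] [[ 0.     0.946  0.325]
 [-0.     0.325 -0.946]
 [-1.     0.     0.   ]]
(array([  4.09,  26.19, -24.11]), np.float64(18.94), np.float64(-71.06))
(array([ 16.09,  32.92, -26.78]), np.float64(18.94), np.float64(-71.06))
```

```bash
python3 - <<'E'
from h import *
print(plan((0.40,0.12,0.23),90,base=(0.2501,-0.1498,0.2606)))
E
```

```text
(array([  3.06,  22.93, -20.66]), np.float64(18.94), np.float64(-71.06))
```

>>> play_rows(
  rows=[
    [[0.3,2.0,-1.7],-7,6.0],
    [[0.6,4.0,-3.4],-14,6.0],
    [[0.9,6.0,-5.2],-21,6.0],
    [[1.2,8.0,-7.0],-28,6.0],
    [[1.5,10.0,-8.8],-35,6.0],
    [[1.8,12.0,-10.5],-42,6.0],
    [[2.1,14.0,-12.3],-49,6.0],
    [[2.4,16.0,-14.0],-56,6.0],
    [[2.7,18.0,-15.8],-63,6.0],
    [[3.0,20.0,-17.5],-70,6.0],
    [[3.0,21.5,-19.2],-76,6.0],
    [[3.0,22.9,-20.7],-80,6.0],
  ],
)

```text
time: 1.82
ee_pos: [0.3903, 0.077, 0.2305]
tcp_rot: [175.6, 90.0, -175.0]
wrist_force: [0.6, 0.3, -0.5]
opening: 0.0598
```

>>> play_rows(
  rows=[
    [[0,0,0],-7,6.0],
    [[0,0,0],-14,6.0],
    [[0,0,0],-21,6.0],
    [[0,0,0],-28,6.0],
    [[0,0,0],-35,6.0],
    [[0,0,0],-42,6.0],
    [[0,0,0],-49,6.0],
    [[0,0,0],-56,6.0],
    [[0,0,0],-63,6.0],
    [[0,0,0],-70,6.0],
    [[0,0,0],-77,6.0],
    [[0,0,0],-81,6.0],
  ],
)

```text
time: 2.82
ee_pos: [0.39, 0.0755, 0.2308]
tcp_rot: [102.5, 90.0, -167.1]
wrist_force: [-0.8, -0.2, 0.4]
opening: 0.0598
```

```bash
python3 - <<'E'
from h import *
o=bot.get_obs();print(o['time'],o['q'].round(1),o['ee_pos'],o['wrist_force'].round(1),rot(o['tcp_rot']).round(3))
im,d=bot.camera('wrist');cv2.imwrite('pics/w1.png',im);np.savez('pics/w1.npz',im=im,d=d)
c=cam('wrist',o);p=cloud(c,d)
f=im.astype(int);B,G,Rr=f[...,0],f[...,1],f[...,2]
m=(Rr>130)&(B<100)&(G<170)&(G>40)&(p[...,2]>0.094)&(p[...,2]<.11)
v,u=np.where(m);P=ray(c,u,v,.102)[:,:2].astype(np.float32)*1000
print(len(u),cv2.minAreaRect(P),P.mean(0))
for P in [(0.465,0.167,0.16),(0.465,0.167,0.066)]: print(plan(P,90))
E
```

```text
2.8167 [ 11.  -15.7  -9.1  96.6  -0.   10.6] [0.38999978 0.07547831 0.23080658] [-0.8 -0.2  0.4] [[-0.    -1.    -0.007]
 [-0.    -0.007  1.   ]
 [-1.     0.    -0.   ]]
70 ((449.4002685546875, 172.70947265625), (16.160978317260742, 7.614640712738037), 41.99588394165039) [449.54218 172.0131 ]
(array([ 7.07, -7.59,  9.08]), np.float64(0.53), np.float64(90.53))
(array([16.47, -7.59,  9.08]), np.float64(0.53), np.float64(90.53))
```

View pics/w1.png

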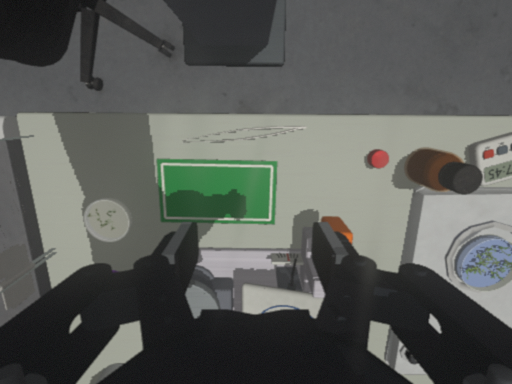

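>>> play_rows(
  rows=[
    [[1.5,-2.0,2.5],0.5,5.0],
    [[3.0,-4.0,5.0],0.5,5.0],
    [[5.0,-6.0,7.5],0.5,5.0],
    [[7.0,-7.6,9.1],0.5,5.0],
    [[9.0,-7.6,9.1],0.5,5.0],
    [[11.0,-7.6,9.1],0.5,5.0],
    [[11.0,-7.6,9.1],0.5,5.0],
  ],
)

```text
time: 3.45
ee_pos: [0.4643, 0.1662, 0.1167]
tcp_rot: [110.3, 89.6, -160.2]
wrist_force: [-0.3, -0.7, -1.7]
opening: 0.0499
```

```bash
python3 - <<'E'
from h import *
o=bot.get_obs();print(o['time'],o['q'].round(1),o['ee_pos'],o['wrist_force'].round(1))
for n in ['wrist','scene']:
    im,d=bot.camera(n);np.savez(f'pics/{n}2.npz',im=im,d=d)
    if n=='scene': im=cv2.resize(im[170:290,150:330],None,fx=4,fy=4)
    cv2.imwrite(f'pics/{n}2.png',im)
for P in [(0.465,0.167,0.066)]: print(plan(P,90))
E
```

```text
3.45 [ 19.7  -3.1 -10.8  82.7  -0.   20.3] [0.4643191  0.16621276 0.11666691] [-0.3 -0.7 -1.7]
(array([5.49, 0.06, 0.07]), np.float64(-0.56), np.float64(89.44))
```

View pics/wrist2.png

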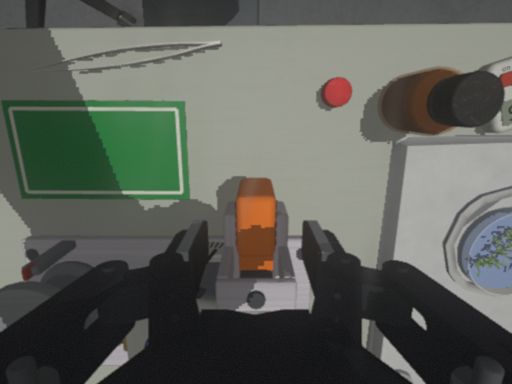

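View pics/scene2.png

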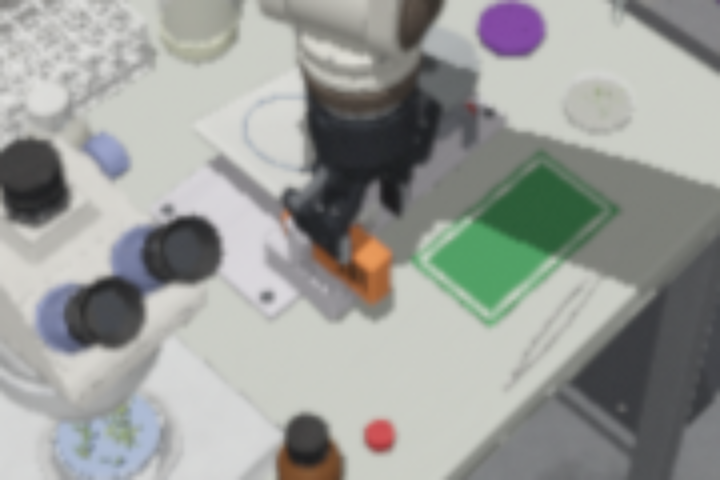

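```bash
python3 - <<'E'
from h import *
z=np.load('pics/wrist2.npz');im=z['im'];d=z['d']
o=bot.get_obs();c=cam('wrist',o);p=cloud(c,d)
print('tcp px',proj(c,o['ee_pos']),'at z.102 below',proj(c,[o['ee_pos'][0],o['ee_pos'][1],.102]))
for (u,v) in [(257,182),(257,195),(257,210),(257,230),(257,250),(257,265),(257,278),(257,298),(330,230),(185,230),(204,212),(319,212)]: print(u,v,(p[v,u]*1000).round(1), (ray(c,u,v,.102)*1000).round(1))
E
```

```text
tcp px [256.13400397 235.50827631] at z.102 below [256.02527143 222.14219929]
257 182 [447.9 167.2  73.3] [440.6 167.1 102. ]
257 195 [448.5 167.1 101.9] [448.5 167.1 102. ]
257 210 [456.4 167.  106.2] [457.9 167.  102. ]
257 230 [468.9 166.9 106.3] [470.8 166.9 102. ]
257 250 [nan nan nan] [484.3 166.8 102. ]
257 265 [505.  166.8  84.7] [494.8 166.7 102. ]
257 278 [504.9 166.7 100.8] [504.1 166.7 102. ]
257 298 [513.1 166.5 109.9] [519.  166.6 102. ]
330 230 [515.  239.1   3.7] [471.2 211.5 102. ]
185 230 [457.8 130.6 130.8] [470.5 122.9 102. ]
204 212 [495.  116.1   4.2] [458.9 135.1 102. ]
319 212 [495.6 227.    5. ] [459.5 204.2 102. ]
```

>>> play_rows(
  rows=[
    [[1.5,0,0.05],-0.5,5.0],
    [[3.2,0,0.05],-0.5,5.0],
    [[5.0,0,0.05],-0.5,5.0],
    [[5.0,0,0.05],-0.5,2.0],
    [[5.0,0,0.05],-0.5,2.0],
    [[5.0,0,0.05],-0.5,2.0],
    [[5.0,0,0.05],-0.5,2.0],
    [[5.0,0,0.05],-0.5,2.0],
    [[5.0,0,0.05],-0.5,2.0],
  ],
  squeeze=80,
)

```text
time: 4.3
ee_pos: [0.4664, 0.1668, 0.0727]
tcp_rot: [-95.7, 89.9, -5.8]
wrist_force: [-4.3, -3.9, 5.0]
opening: 0.0227
```

>>> play_rows(
  rows=[
    [[0,0.1,0.2],2.4,2.0],
    [[0,0.2,0.4],4.8,2.0],
    [[0,0.3,0.5],6.0,2.0],
    [[0,0.5,0.3],3.5,2.0],
    [[0,0.7,0.0],0,2.0],
    [[0,0.9,-0.3],-3.5,2.0],
    [[0,1.1,-0.5],-5.5,2.0],
    [[0,1.3,-0.3],-3.0,2.0],
    [[0,1.5,0],0,2.0],
  ],
)

```text
time: 5.05
ee_pos: [0.454, 0.1674, 0.0726]
tcp_rot: [-78.8, 89.6, 11.1]
wrist_force: [13.3, -0.5, -5.4]
opening: 0.0231
```

```bash
python3 - <<'E'
from h import *
o=bot.get_obs();print(o['time'],o['ee_pos'],o['wrist_force'].round(1))
im,d=bot.camera('wrist');cv2.imwrite('pics/w3.png',im)
E
```

```text
5.05 [0.45396819 0.16741375 0.0726422 ] [13.3 -0.5 -5.4]
```

View pics/w3.png

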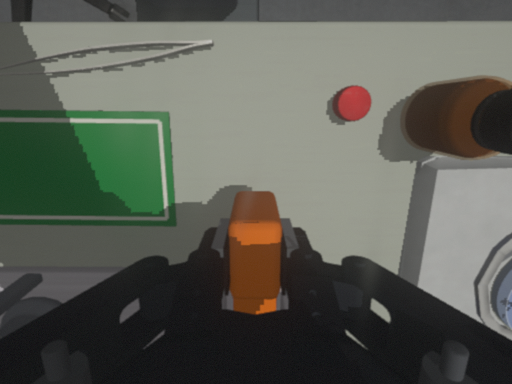

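>>> play_rows(
  rows=[
    [[0,0.3,0.3],3,2.0],
    [[0,0.7,0.4],4,2.0],
    [[0,1.0,0.0],0,2.0],
    [[0,1.4,-0.3],-3,2.0],
    [[0,1.8,0],0,2.0],
    [[0,2.3,0],0,2.0],
    [[0,2.8,0],0,2.0],
    [[0,3.4,0],0,2.0],
    [[0,4.2,0],0,2.0],
    [[0,5.0,0],0,2.0],
    [[0,5.8,0],0,2.0],
    [[0,6.5,0],0,2.0],
  ],
)

```text
time: 6.1
ee_pos: [0.3847, 0.1669, 0.0708]
tcp_rot: [93.1, 89.9, -176.9]
wrist_force: [0.4, -0.5, -1.1]
opening: 0.0228
```

```bash
python3 - <<'E'
from h import *
o=bot.get_obs();print(o['time'],o['ee_pos'],o['q'].round(1),o['wrist_force'].round(1))
for n in ['wrist','top']:
    im,d=bot.camera(n);np.savez(f'pics/{n}4.npz',im=im,d=d)
    if n=='top': im=cv2.resize(im[150:290,120:320],None,fx=4,fy=4)
    cv2.imwrite(f'pics/{n}4.png',im)
E
```

```text
6.1 [0.38469811 0.16689817 0.07083578] [ 23.4 -13.2 -24.8  78.5   0.   23.4] [ 0.4 -0.5 -1.1]
```

View pics/wrist4.png

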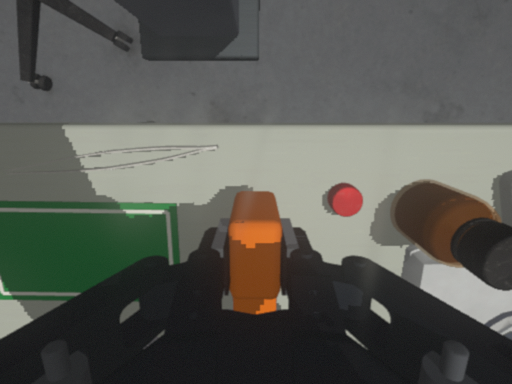

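View pics/top4.png

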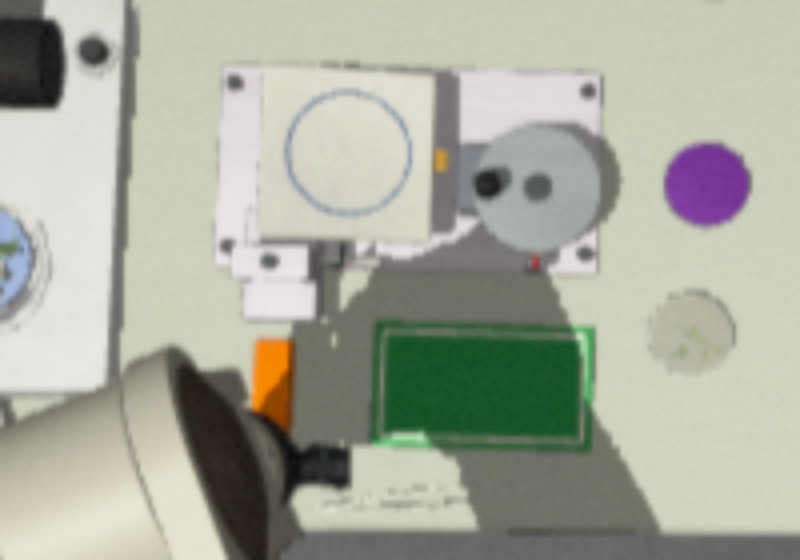

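>>> play_rows(
  rows=[
    [[-1.0,0,-1.0],5,2.0],
    [[-2.0,0,-2.0],12,2.0],
    [[-2.5,-0.5,-3.0],19,2.0],
    [[-2.5,-1.0,-4.0],26,2.0],
    [[-2.5,-1.5,-5.0],33,2.0],
    [[-2.5,-2.0,-6.0],40,2.0],
    [[-2.5,-2.5,-7.0],47,2.0],
    [[-2.5,-3.0,-8.0],54,2.0],
    [[-2.5,-3.5,-9.0],61,2.0],
    [[-2.5,-4.0,-10.0],68,2.0],
    [[-2.5,-4.5,-10.5],75,2.0],
    [[-2.5,-4.9,-11.1],82,2.0],
  ],
)

```text
time: 7.2
ee_pos: [0.4351, 0.0556, 0.0955]
tcp_rot: [169.0, 89.9, 176.6]
wrist_force: [0.0, 0.5, -1.2]
opening: 0.0228
```

```bash
python3 - <<'E'
from h import *
o=bot.get_obs();print(o['time'],o['ee_pos'],o['q'].round(1),o['wrist_force'].round(1))
for P in [(0.4337,0.0557,0.025)]: print(plan(P,0))
print(rot(o['tcp_rot']).round(2))
E
```

```text
7.2 [0.43511891 0.05558359 0.09549811] [  7.3 -10.8 -20.1  80.8   0.   89.6] [ 0.   0.5 -1.2]
(array([ 7.05,  0.03, -0.13]), np.float64(7.65), np.float64(7.65))
[[-0.   -0.13  0.99]
 [ 0.    0.99  0.13]
 [-1.    0.   -0.  ]]
```

>>> play_rows(
  rows=[
    [[1.5,0,-0.1],4,2.0],
    [[3.5,0,-0.1],8,2.0],
    [[5.0,0,-0.1],8,2.0],
    [[6.0,0,-0.1],8,2.0],
    [[6.4,0,-0.1],8,2.0],
    [[6.7,0,-0.1],8,2.0],
    [[6.8,0,-0.1],8,2.0],
    [[6.8,0,-0.1],8,2.0],
  ],
)

```text
time: 7.87
ee_pos: [0.4344, 0.056, 0.0285]
tcp_rot: [9.8, 90.0, 9.8]
wrist_force: [0.1, -0.0, -0.9]
opening: 0.0225
```

```bash
python3 - <<'E'
from h import *
o=bot.get_obs();print(o['time'],o['ee_pos'],o['wrist_force'].round(1))
im,d=bot.camera('wrist');cv2.imwrite('pics/w5.png',im)
E
```

```text
7.8667 [0.43444701 0.05595262 0.0284514 ] [ 0.1 -0.  -0.9]
```

View pics/w5.png

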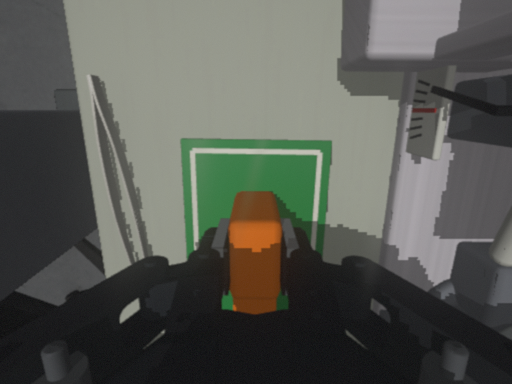

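>>> play_rows(
  rows=[
    [[0.15,0,0],0,2.0],
    [[0.3,0,0],0,2.0],
    [[0.4,0,0],0,2.0],
    [[0.5,0,0],0,2.0],
    [[0.5,0,0],0,2.0],
  ],
)

```text
time: 8.33
ee_pos: [0.4344, 0.0559, 0.0242]
tcp_rot: [11.0, 89.9, 11.0]
wrist_force: [-4.1, 0.2, 10.5]
opening: 0.0231
```

>>> play_rows(
  rows=[
    [[0,0,0],0,3.5],
    [[0,0,0],0,4.5],
    [[0,0,0],0,5.0],
    [[-0.5,0,0],0,5.0],
    [[-2.0,0,0],0,5.0],
    [[-4.0,0,0],0,5.0],
    [[-7.0,0,0],0,5.0],
    [[-10.0,0,0],0,5.0],
    [[-13.0,0,0],0,5.0],
    [[-15.0,0,0],0,5.0],
  ],
)

```text
time: 9.17
ee_pos: [0.4346, 0.0559, 0.1762]
tcp_rot: [7.6, 89.8, 7.6]
wrist_force: [0.1, 0.4, -0.4]
opening: 0.0502
```

```bash
python3 - <<'E'
from h import *
o=bot.get_obs();print(o['time'],o['ee_pos'],o['q'].round(1),o['wrist_force'].round(1))
for n in ['wrist','scene']:
    im,d=bot.camera(n);np.savez(f'pics/{n}6.npz',im=im,d=d)
    if n=='scene': im=cv2.resize(im[150:290,170:330],None,fx=4,fy=4)
    cv2.imwrite(f'pics/{n}6.png',im)
    c=cam(n,o);f=np.load(f'pics/{n}6.npz')['im'].astype(int);B,G,Rr=f[...,0],f[...,1],f[...,2]
    for nm,m,zz in [('mat',(G>Rr+30)&(G>B+20),.002),('wedge',(Rr>100)&(B<90)&(G<170)&(G>30)&(Rr>G+50),.03)]:
        nn,l,s,ce=cv2.connectedComponentsWithStats(m.astype(np.uint8));
        for i in range(1,nn):
            if s[i,4]>150:
                v,u=np.where(l==i);P=ray(c,u,v,zz)[:,:2].astype(np.float32)*1000;print(n,nm,s[i],cv2.minAreaRect(P))
E
```

```text
9.1667 [0.43455991 0.05594192 0.17615557] [  7.3 -11.3 -11.5  89.6   0.   97.3] [ 0.1  0.4 -0.4]
wrist mat [ 214  125   82  133 1577] ((433.42218017578125, 23.84618377685547), (159.19248962402344, 89.36498260498047), 89.19210815429688)
wrist mat [ 222  133   66  119 4637] ((433.43646240234375, 23.654052734375), (142.3096923828125, 72.45849609375), 88.96332550048828)
wrist wedge [ 242  159   25   52 1065] ((433.91485595703125, 43.576107025146484), (24.74308204650879, 55.402347564697266), 0.6410135626792908)
wrist wedge [244 213  21  30 192] ((433.7046203613281, -4.704221725463867), (34.20295333862305, 22.1380558013916), 89.9709701538086)
scene mat [253 209  52  43 602] ((433.6195373535156, 24.75088119506836), (158.1021270751953, 89.1985092163086), 89.04759979248047)
scene wedge [205 133  19  15 222] ((869.5885620117188, -95.70691680908203), (68.79820251464844, 77.36811065673828), 46.16289520263672)
scene wedge [267 215  24  23 187] ((433.21051025390625, 32.459075927734375), (102.0703353881836, 37.41101837158203), 89.21295928955078)
```

View pics/wrist6.png

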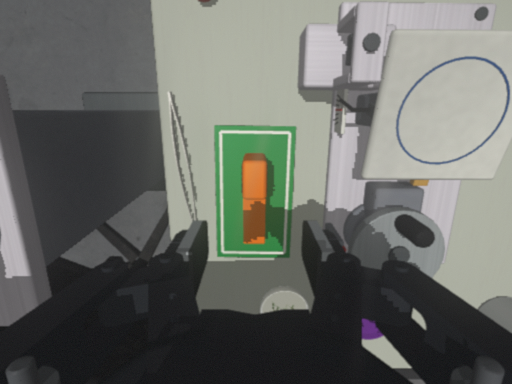

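View pics/scene6.png

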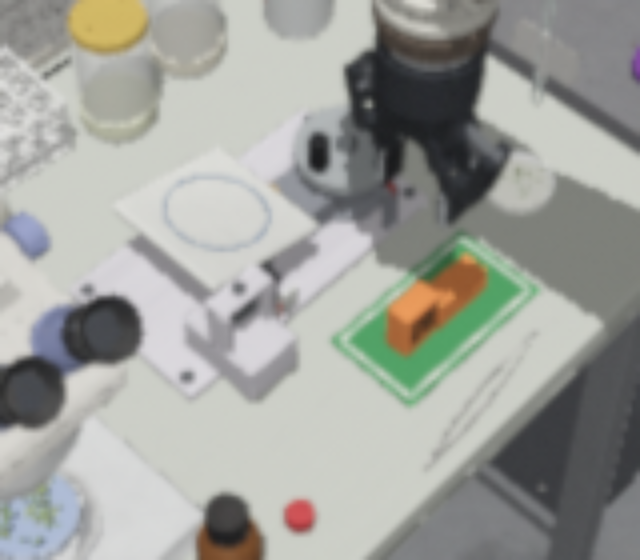

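```bash
python3 - <<'E'
from h import *
o=bot.get_obs();c=cam('wrist',o);z=np.load('pics/wrist6.npz');im=z['im'];p=cloud(c,z['d'])
cv2.imwrite('pics/w6c.png',cv2.resize(im[190:310,330:480],None,fx=5,fy=5,interpolation=cv2.INTER_CUBIC))
for P in [(.568,.0215,.113),(.568,.0215,.075),(.5685,-.0115,.075)]: print(proj(c,np.array(P)))
f=im.sum(-1); m=np.zeros(f.shape,bool);m[205:255,385:445]=(f[205:255,385:445]<130); q=p[m]; print(m.sum(),np.nanmedian(q,0)); k=q[:,2]>.105;print(k.sum(),q[k].mean(0),q[k].min(0),q[k].max(0))
q=p[205:290,340:445].reshape(-1,3);k=(abs(q[:,2]-.075)<.006);cc=cv2.minEnclosingCircle(q[k][:,:2].astype(np.float32)*1000);print(cc)
E
```

```text
[422.00068784 238.92563083]
[398.33870785 220.69617796]
[394.27274213 253.06154942]
16 [0.56213912 0.01933281 0.1038393 ]
6 [0.56186775 0.01984058 0.10783229] [0.56125198 0.01856003 0.10593587] [0.56272768 0.02134036 0.10913174]
((571.7298583984375, -11.835271835327148), 45.410831451416016)
```

View pics/w6c.png

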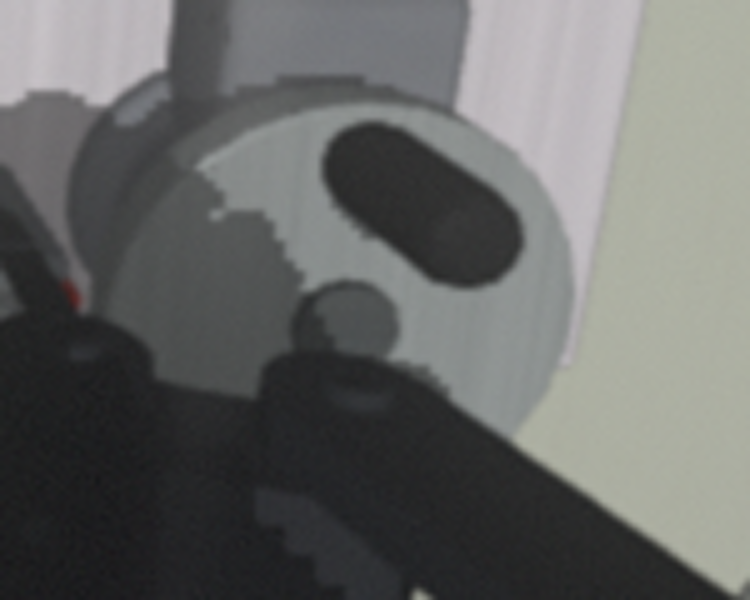

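```bash
python3 - <<'E'
from h import *
o=bot.get_obs();c=cam('wrist',o)
print(ray(c,424.4,237.6,.113), o['ee_pos'])
for P in [(.570,.022,.150),(.570,.022,.081)]: print(plan(P,0))
E
```

```text
[0.56972836 0.02264095 0.113     ] [0.43559877 0.05603696 0.17683961]
(array([ 2.76, -3.41, 13.42]), np.float64(0.01), np.float64(0.01))
(array([ 9.66, -3.41, 13.39]), np.float64(0.01), np.float64(0.01))
```

>>> play_rows(
  rows=[
    [[0,-1.0,3.5],0,5.0],
    [[0,-2.0,7.0],0,5.0],
    [[0,-3.0,10.5],0,5.0],
    [[1.5,-3.4,13.4],0,5.0],
    [[3.0,-3.4,13.4],0,5.0],
    [[5.0,-3.4,13.4],0,5.0],
    [[7.0,-3.4,13.4],0,5.0],
    [[9.0,-3.4,13.4],0,5.0],
    [[9.4,-3.4,13.4],0,5.0],
    [[9.4,-3.4,13.4],0,5.0],
  ],
  squeeze=20,
)

```text
time: 10.1
ee_pos: [0.5668, 0.0218, 0.077]
tcp_rot: [-177.7, 89.8, -177.7]
wrist_force: [-0.9, -0.0, 1.2]
opening: 0.05
```

```bash
python3 - <<'E'
from h import *
o=bot.get_obs();print(o['time'],o['ee_pos'],o['q'].round(1),o['wrist_force'].round(1))
c=cam('wrist',o)
for n in ['wrist','scene']:
    im,d=bot.camera(n);np.savez(f'pics/{n}7.npz',im=im,d=d)
    if n=='scene': im=cv2.resize(im[150:290,170:330],None,fx=4,fy=4)
    cv2.imwrite(f'pics/{n}7.png',im)
E
```

```text
10.1 [0.56683181 0.02181972 0.07696974] [ 2.2  7.3 -4.4 78.5 -0.  92.2] [-0.9 -0.   1.2]
```

View pics/wrist7.png

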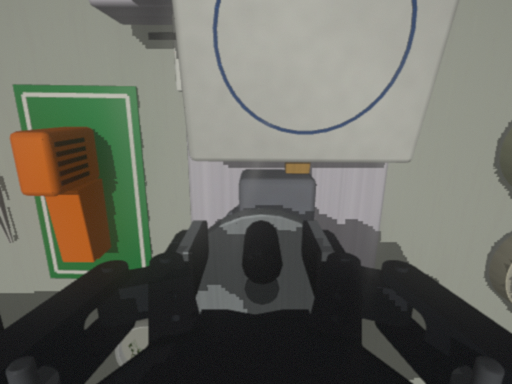

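View pics/scene7.png

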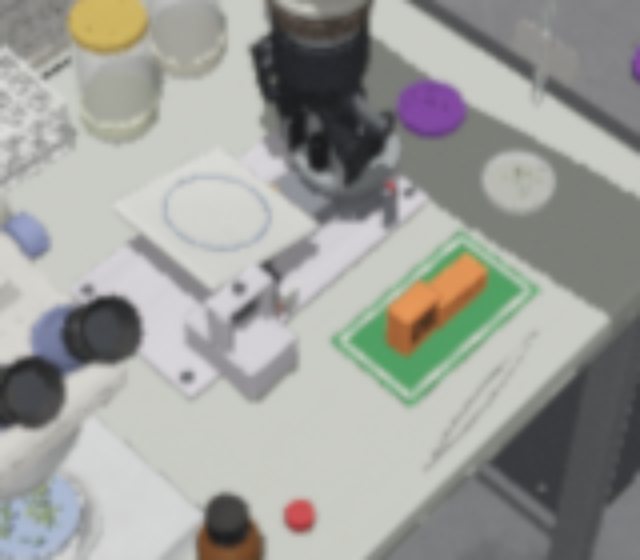

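>>> play_rows(
  rows=[
    [[-0.5,0,0.3],0,4.0],
    [[-0.5,0,0.3],0,1.5],
    [[-0.5,0,0.3],0,1.5],
    [[-0.5,0,0.3],0,1.5],
    [[-0.5,0,0.3],0,1.5],
    [[-0.5,0,0.3],0,1.5],
    [[-0.5,0,0.3],0,1.5],
  ],
  squeeze=30,
)

```text
time: 10.78
ee_pos: [0.5721, 0.022, 0.0857]
tcp_rot: [3.4, 89.8, 3.4]
wrist_force: [0.3, -0.1, 6.4]
opening: 0.0168
```

```bash
python3 - <<'E'
from h import *
o=bot.get_obs();print(o['time'],o['ee_pos'],o['opening'],o['wrist_force'].round(1),plan((.5697,.0225,.082),0))
im,d=bot.camera('wrist');cv2.imwrite('pics/w8.png',im)
E
```

```text
10.7833 [0.57205064 0.02195434 0.08566928] 0.016759605100520387 [ 0.3 -0.1  6.4] (array([ 0.37,  0.05, -0.24]), np.float64(0.01), np.float64(0.01))
```

View pics/w8.png

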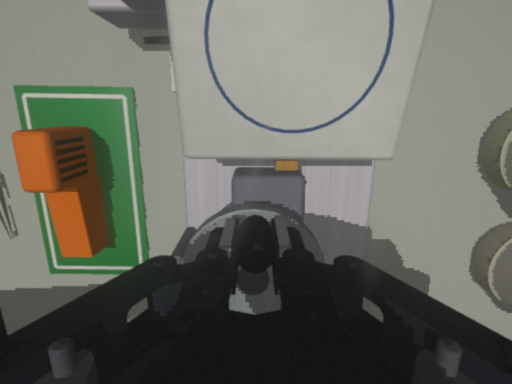

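>>> play_rows(
  rows=[
    [[0,-0.12,0.88],0,1.5],
    [[0,-0.46,1.7],0,1.5],
    [[0,-1.0,2.4],0,1.5],
    [[0,-1.7,2.94],0,1.5],
    [[0,-2.52,3.28],0,1.5],
    [[0,-3.4,3.4],0,1.5],
  ],
)

```text
time: 11.33
ee_pos: [0.6051, -0.0123, 0.0856]
tcp_rot: [27.6, 90.0, 27.7]
wrist_force: [-9.4, 1.7, 9.4]
opening: 0.0166
```

```bash
python3 - <<'E'
from h import *
o=bot.get_obs();print(o['time'],o['ee_pos'],o['opening'],o['wrist_force'].round(1))
im,d=bot.camera('wrist');cv2.imwrite('pics/w9.png',im)
E
```

```text
11.3333 [ 0.60513478 -0.01231667  0.08558537] 0.016645791465058683 [-9.4  1.7  9.4]
```

View pics/w9.png

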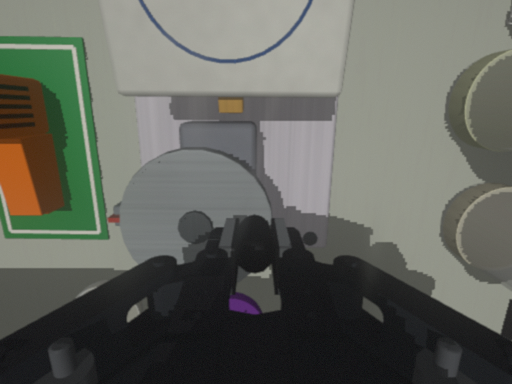

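>>> play_rows(
  rows=[
    [[0,-0.88,-0.22],0,1.5],
    [[0,-1.7,-0.56],0,1.5],
    [[0,-2.4,-1.1],0,1.5],
    [[0,-2.94,-1.8],0,1.5],
    [[0,-3.28,-2.62],0,1.5],
    [[0,-3.4,-3.5],0,1.5],
    [[0,-3.28,-4.38],0,1.5],
    [[0,-2.94,-5.2],0,1.5],
    [[0,-2.4,-5.9],0,1.5],
    [[0,-1.7,-6.44],0,1.5],
    [[0,-0.88,-6.78],0,1.5],
    [[0,0,-6.9],0,1.5],
  ],
)

```text
time: 12.38
ee_pos: [0.5368, -0.0121, 0.0857]
tcp_rot: [-10.7, 89.8, -10.8]
wrist_force: [4.3, -0.6, 5.8]
opening: 0.0165
```

>>> play_rows(
  rows=[
    [[0,0.88,0.12],0,1.5],
    [[0,1.7,0.46],0,1.5],
    [[0,2.4,1.0],0,1.5],
    [[0,2.94,1.7],0,1.5],
    [[0,3.28,2.52],0,1.5],
    [[0,3.4,3.4],0,1.5],
    [[0,3.28,4.28],0,1.5],
    [[0,2.94,5.1],0,1.5],
    [[0,2.4,5.8],0,1.5],
    [[0,1.7,6.34],0,1.5],
    [[0,0.88,6.68],0,1.5],
    [[0,0,6.8],0,1.5],
  ],
)

```text
time: 13.38
ee_pos: [0.605, -0.012, 0.0856]
tcp_rot: [10.7, 89.9, 10.7]
wrist_force: [-4.9, 1.7, 8.9]
opening: 0.0165
```

>>> play_rows(
  rows=[
    [[0,-0.88,-0.12],0,1.5],
    [[0,-1.7,-0.46],0,1.5],
    [[0,-2.4,-1.0],0,1.5],
    [[0,-2.94,-1.7],0,1.5],
    [[0,-3.28,-2.52],0,1.5],
    [[0,-3.4,-3.4],0,1.5],
    [[0,-3.28,-4.28],0,1.5],
    [[0,-2.94,-5.1],0,1.5],
    [[0,-2.4,-5.8],0,1.5],
    [[0,-1.7,-6.34],0,1.5],
    [[0,-0.88,-6.68],0,1.5],
    [[0,0,-6.8],0,1.5],
  ],
)

```text
time: 14.38
ee_pos: [0.5367, -0.0121, 0.0857]
tcp_rot: [-10.0, 89.8, -10.0]
wrist_force: [4.5, -1.7, 5.0]
opening: 0.017
```

>>> play_rows(
  rows=[
    [[0,0.88,0.12],0,1.5],
    [[0,1.7,0.46],0,1.5],
    [[0,2.4,1.0],0,1.5],
    [[0,2.94,1.7],0,1.5],
    [[0,3.28,2.52],0,1.5],
    [[0,3.4,3.4],0,1.5],
    [[0,3.28,4.28],0,1.5],
    [[0,2.94,5.1],0,1.5],
    [[0,2.4,5.8],0,1.5],
    [[0,1.7,6.34],0,1.5],
    [[0,0.88,6.68],0,1.5],
    [[0,0,6.8],0,1.5],
  ],
)

```text
time: 15.38
ee_pos: [0.605, -0.012, 0.0856]
tcp_rot: [10.4, 89.9, 10.5]
wrist_force: [-4.9, 1.5, 8.9]
opening: 0.0168
```

```bash
python3 - <<'E'
from h import *
o=bot.get_obs();print(o['time'],o['ee_pos'],o['opening'],o['wrist_force'].round(1))
im,d=bot.camera('top');np.savez('pics/top10.npz',im=im,d=d);cv2.imwrite('pics/top10.png',cv2.resize(im[150:290,150:310],None,fx=4.2,fy=4.2))
p=cloud(cam('top'),d)
pp=p[170:208,190:220].reshape(-1,3);pp=pp[np.isfinite(pp[:,0])]; pp=pp[(pp[:,2]>0.06)&(pp[:,2]<.12)]
A=np.c_[pp[:,:2],np.ones(len(pp))];print(len(pp),np.linalg.lstsq(A,pp[:,2],rcond=None)[0])
E
```

```text
15.3833 [ 0.60498541 -0.01203419  0.08561305] 0.016810515294431085 [-4.9  1.5  8.9]
1134 [0.00447974 0.04090483 0.07627037]
```

View pics/top10.png

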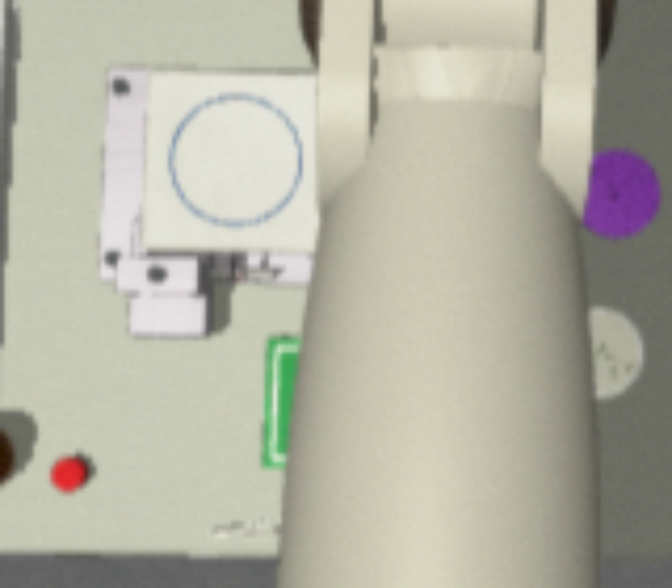

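>>> play_rows(
  rows=[
    [[0,-0.88,-0.12],0,1.5],
    [[0,-1.7,-0.46],0,1.5],
    [[0,-2.4,-1.0],0,1.5],
    [[0,-2.94,-1.7],0,1.5],
    [[0,-3.28,-2.52],0,1.5],
    [[0,-3.4,-3.4],0,1.5],
    [[0,-3.28,-4.28],0,1.5],
    [[0,-2.94,-5.1],0,1.5],
    [[0,-2.4,-5.8],0,1.5],
    [[0,-1.7,-6.34],0,1.5],
    [[0,-0.88,-6.68],0,1.5],
    [[0,0,-6.8],0,1.5],
  ],
)

```text
time: 16.43
ee_pos: [0.5367, -0.0121, 0.0857]
tcp_rot: [-11.2, 89.8, -11.2]
wrist_force: [4.4, -1.8, 5.3]
opening: 0.0168
```

>>> play_rows(
  rows=[
    [[0,0,0],0,1.5],
    [[0,0,0],0,3.5],
    [[0,0,0],0,4.5],
    [[0,0,0],0,5.0],
    [[-1.5,0,0],0,5.0],
    [[-4.0,0,0],0,5.0],
    [[-7.0,0,0],0,5.0],
    [[-10.0,0,0],0,5.0],
    [[-12.0,0,0],0,5.0],
    [[-12.0,0,0],0,5.0],
  ],
)

```text
time: 17.27
ee_pos: [0.5375, -0.0124, 0.2086]
tcp_rot: [-1.8, 89.7, -1.8]
wrist_force: [-0.3, -0.2, 0.6]
opening: 0.0501
```

```bash
python3 - <<'E'
from h import *
o=bot.get_obs();print(o['time'],o['ee_pos'],o['q'].round(1),o['wrist_force'].round(1))
for n in ['wrist','top','scene']:
    im,d=bot.camera(n);np.savez(f'pics/{n}11.npz',im=im,d=d)
    if n=='top':
        p=cloud(cam('top'),d)
        pp=p[168:208,190:220].reshape(-1,3);pp=pp[np.isfinite(pp[:,0])]; pp=pp[(pp[:,2]>0.06)&(pp[:,2]<.12)]
        A=np.c_[pp[:,:2],np.ones(len(pp))];print(len(pp),np.linalg.lstsq(A,pp[:,2],rcond=None)[0])
    if n=='scene': im=cv2.resize(im[150:290,170:330],None,fx=4.2,fy=4.2)
    cv2.imwrite(f'pics/{n}11.png',im)
E
```

```text
17.2667 [ 0.53753697 -0.0123735   0.20855753] [-1.3  2.5  4.9 92.1 -0.  88.7] [-0.3 -0.2  0.6]
1026 [ 0.00220372 -0.00626914  0.08345141]
```

View pics/wrist11.png

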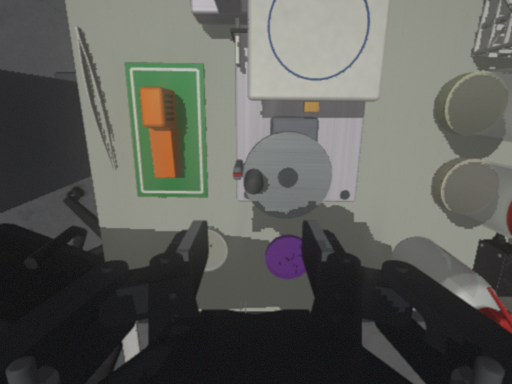

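View pics/scene11.png

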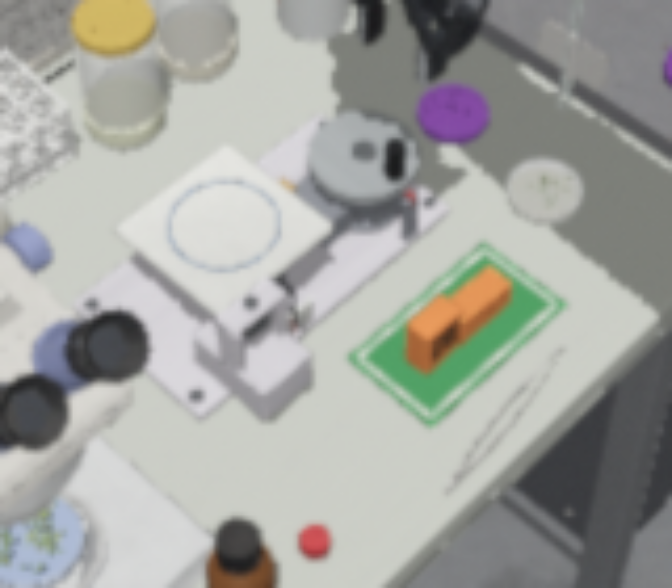

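```bash
python3 - <<'E'
from h import *
for n in ['wrist11','wrist6']:
    z=np.load(f'pics/{n}.npz');d=z['d'];m=bot.camera_model('wrist');M=m['mount']
    v,u=np.mgrid[:384,:512]
    q=np.stack([(u-m['cx'])/m['fx']*d,(v-m['cy'])/m['fy']*d,d],-1)@M[:3,:3].T+M[:3,3]
    k=(d>0)&(q[...,0]>-.06)&(q[...,0]<.04)&(abs(q[...,1])<.03)&(abs(q[...,2])<.06)
    print(n,k.sum(),np.percentile(q[k][:,0],[50,90,97,99,100]).round(4)); i=np.argsort(q[k][:,0])[-5:];print(q[k][i].round(3))
c=cam('top');im=np.load('pics/top11.npz')['im'].astype(int);B,G,Rr=im[...,0],im[...,1],im[...,2]
m=(B-Rr>12);m[:165]=0;m[212:]=0;m[:,:188]=0;m[:,226:]=0
v,u=np.where(m);P=ray(c,u,v,.085)[:,:2].astype(np.float32)*1000
print('ring top',len(u),cv2.fitEllipse(P))
o=bot.get_obs();c=cam('wrist',o);im=np.load('pics/wrist11.npz')['im'].astype(int);B,G,Rr=im[...,0],im[...,1],im[...,2]
m=(B-Rr>12);m[82:]=0;m[:,:262]=0;m[:,375:]=0
v,u=np.where(m);P=ray(c,u,v,.085)[:,:2].astype(np.float32)*1000
print('ring wrist',len(u),cv2.fitEllipse(P))
# dish in scene via depth? top again
z=np.load('pics/top11.npz');p=cloud(cam('top'),z['d']);pp=p[210:255,270:315];k=(pp[...,2]>.006)&(pp[...,2]<.03);v,u=np.where(k);P=ray(cam('top'),u+270,v+210,.012)[:,:2].astype(np.float32)*1000;print('dish top',len(u),cv2.minEnclosingCircle(P),P.mean(0))
z=np.load('pics/scene11.npz');c=cam('scene');p=cloud(c,z['d']);pp=p[175:215,280:325];k=(pp[...,2]>.007)&(pp[...,2]<.03);v,u=np.where(k);P=ray(c,u+280,v+175,.010)[:,:2].astype(np.float32)*1000;print('dish scene',len(u),cv2.minEnclosingCircle(P),P.mean(0))
E
```

```text
wrist11 11071 [-0.0544 -0.0213 -0.0108 -0.0065 -0.0021]
[[-0.003 -0.008 -0.026]
 [-0.003  0.004 -0.026]
 [-0.002 -0.007  0.024]
 [-0.002  0.005  0.024]
 [-0.002 -0.006  0.024]]
wrist6 11099 [-0.0544 -0.0214 -0.0109 -0.0066 -0.0019]
[[-0.002 -0.005 -0.026]
 [-0.002  0.006  0.024]
 [-0.002  0.006 -0.026]
 [-0.002 -0.006  0.024]
 [-0.002  0.004 -0.026]]
ring top 41 ((591.0582275390625, 121.45672607421875), (83.5982437133789, 84.50640869140625), 157.9468536376953)
ring wrist 504 ((587.5423583984375, 118.3867416381836), (82.0607681274414, 82.34939575195312), 31.21391487121582)
dish top 36 ((483.82318115234375, -152.0404815673828), 36.91980743408203) [ 466.7322  -150.47412]
dish scene 268 ((489.6233825683594, -119.37332153320312), 95.86378479003906) [ 488.98184 -128.36934]
```

```bash
python3 - <<'E'
from h import *
print(plan((.472,-.1246,.13),0))
E
```

```text
(array([  7.33, -11.24,  -6.4 ]), np.float64(-0.0), np.float64(-0.0))
```

>>> play_rows(
  rows=[
    [[0,-2.5,-1.5],0,8.2],
    [[0.5,-5.0,-3.0],0,8.2],
    [[1.5,-7.5,-4.5],0,8.2],
    [[3.0,-9.5,-5.7],0,8.2],
    [[5.0,-11.2,-6.4],0,8.2],
    [[7.3,-11.2,-6.4],0,8.2],
    [[7.3,-11.2,-6.4],0,8.2],
    [[7.3,-11.2,-6.4],0,8.2],
  ],
)

```text
time: 18.08
ee_pos: [0.4709, -0.1239, 0.1293]
tcp_rot: [163.3, 89.8, 163.2]
wrist_force: [-0.4, 0.5, -0.2]
opening: 0.0818
```

```bash
python3 - <<'E'
from h import *
o=bot.get_obs();print(o['time'],o['ee_pos'],o['q'].round(1),o['wrist_force'].round(1),o['opening'])
n='wrist';im,d=bot.camera(n);np.savez(f'pics/{n}12.npz',im=im,d=d);cv2.imwrite(f'pics/{n}12.png',im)
im,d=bot.camera('scene');cv2.imwrite(f'pics/scene12.png',cv2.resize(im[110:290,170:390],None,fx=3,fy=3))
c=cam('wrist',o);print(proj(c,np.array([.472,-.1246,.012])))
E
```

```text
18.0833 [ 0.47090677 -0.12390651  0.12934879] [-14.7  -4.2 -10.5  84.    0.   75.3] [-0.4  0.5 -0.2] 0.08182620701054881
[256.86650928 181.09901132]
```

View pics/wrist12.png

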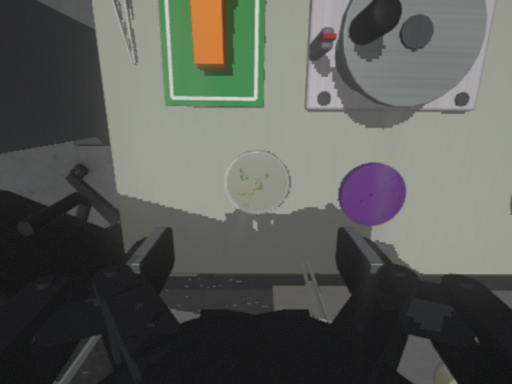

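View pics/scene12.png

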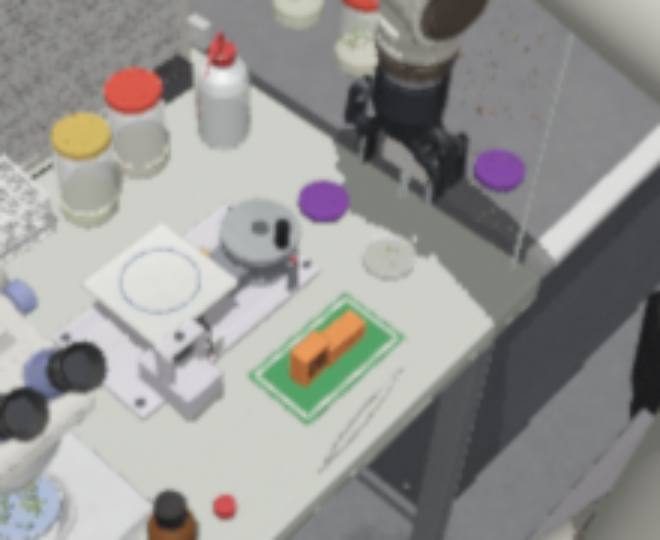

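```bash
python3 - <<'E'
from h import *
o=bot.get_obs();c=cam('wrist',o);im=np.load('pics/wrist12.npz')['im']
cv2.imwrite('pics/dishc.png',cv2.resize(im[130:240,200:420],None,fx=3.5,fy=3.5,interpolation=cv2.INTER_CUBIC))
for (u,v) in [(225,182),(290,182),(257.5,149.5),(257.5,214.5)]: print(ray(c,u,v,.012).round(4), ray(c,u,v,0.0).round(4))
print(plan((.472,-.125,.03),0),o['ee_pos'])
z=np.load(f'pics/wrist12.npz');d=z['d'];m=bot.camera_model('wrist');M=m['mount']
v,u=np.mgrid[:384,:512]
q=np.stack([(u-m['cx'])/m['fx']*d,(v-m['cy'])/m['fy']*d,d],-1)@M[:3,:3].T+M[:3,3]
for s in [(155,232),(160,235),(350,235),(345,232),(170,240),(340,240)]: print(s,q[s[1],s[0]].round(4))
E
```

```text
[ 0.4438 -0.1261  0.012 ] [ 0.4425 -0.1292  0.    ]
[ 0.5055 -0.1261  0.012 ] [ 0.507  -0.1291  0.    ]
[ 0.4745 -0.0952  0.012 ] [ 0.4746 -0.0969  0.    ]
[ 0.4747 -0.159   0.012 ] [ 0.4749 -0.1636  0.    ]
(array([10.16, -0.12, -0.05]), np.float64(0.04), np.float64(0.04)) [ 0.47244448 -0.12380951  0.13162612]
(155, 232) [-0.0208  0.01   -0.0466]
(160, 235) [-0.0248  0.0104 -0.0429]
(350, 235) [-0.0242  0.0101  0.0423]
(345, 232) [-0.0215  0.0104  0.0409]
(170, 240) [-0.0155  0.0034 -0.0417]
(340, 240) [-0.0168  0.0041  0.0405]
```

View pics/dishc.png

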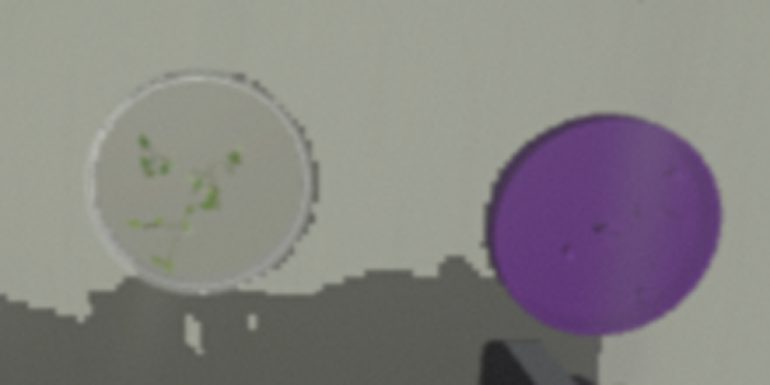

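>>> play_rows(
  rows=[
    [[2.5,-0.17,0.1],0,8.2],
    [[5.5,-0.17,0.1],0,8.2],
    [[8.5,-0.17,0.1],0,8.2],
    [[10.5,-0.17,0.1],0,8.0],
    [[11.5,-0.17,0.1],0,8.0],
    [[12.2,-0.17,0.1],0,7.5],
    [[12.5,-0.17,0.1],0,7.0],
    [[12.5,-0.17,0.1],0,7.0],
    [[12.5,-0.17,0.1],0,7.0],
  ],
  squeeze=20,
)

```text
time: 18.93
ee_pos: [0.4741, -0.126, 0.0073]
tcp_rot: [-15.9, 89.9, -15.9]
wrist_force: [0.7, 0.1, 0.6]
opening: 0.0702
```

```bash
python3 - <<'E'
from h import *
o=bot.get_obs();print(o['time'],o['ee_pos'],o['q'].round(1),o['wrist_force'].round(1),o['opening'])
n='wrist';im,d=bot.camera(n);np.savez(f'pics/{n}13.npz',im=im,d=d);cv2.imwrite(f'pics/{n}13.png',im)
im,d=bot.camera('scene');cv2.imwrite(f'pics/scene13.png',cv2.resize(im[140:240,240:370],None,fx=5,fy=5))
E
```

```text
18.9333 [ 0.47407036 -0.12597977  0.00730994] [-14.9  -1.4 -21.4  69.9  -0.   75.1] [0.7 0.1 0.6] 0.0702025500519558
```

View pics/wrist13.png

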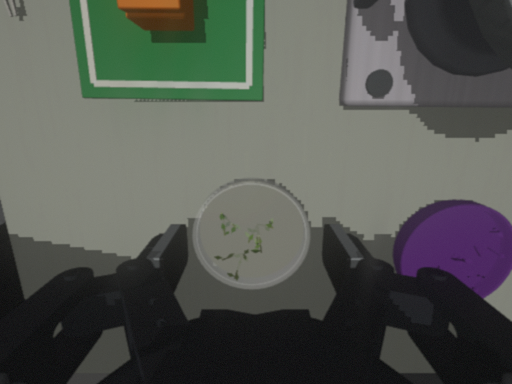

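View pics/scene13.png

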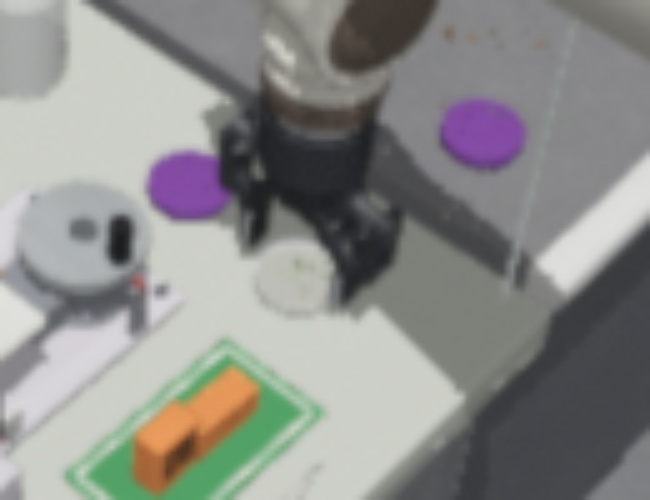

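```bash
python3 - <<'E'
from h import *
z=np.load(f'pics/wrist13.npz');d=z['d'];m=bot.camera_model('wrist');M=m['mount']
v,u=np.mgrid[:384,:512]
q=np.stack([(u-m['cx'])/m['fx']*d,(v-m['cy'])/m['fy']*d,d],-1)@M[:3,:3].T+M[:3,3]
for r in (226,230,235,240,250,260,275):
    print(r,[ (s,*(q[r,s]*1000).round(0)) for s in range(164,194,4)])
    print('   ',[ (s,*(q[r,s]*1000).round(0)) for s in range(316,350,4)])
E
```

```text
226 [(164, np.float64(8.0), np.float64(1.0), np.float64(-52.0)), (168, np.float64(6.0), np.float64(1.0), np.float64(-49.0)), (172, np.float64(-15.0), np.float64(11.0), np.float64(-40.0)), (176, np.float64(-14.0), np.float64(10.0), np.float64(-39.0)), (180, np.float64(-14.0), np.float64(10.0), np.float64(-37.0)), (184, np.float64(-11.0), np.float64(9.0), np.float64(-36.0)), (188, np.float64(8.0), np.float64(1.0), np.float64(-38.0)), (192, np.float64(8.0), np.float64(1.0), np.float64(-36.0))]
    [(316, np.float64(-142.0), np.float64(65.0), np.float64(-1.0)), (320, np.float64(8.0), np.float64(0.0), np.float64(37.0)), (324, np.float64(-10.0), np.float64(8.0), np.float64(34.0)), (328, np.float64(-14.0), np.float64(10.0), np.float64(35.0)), (332, np.float64(-14.0), np.float64(10.0), np.float64(37.0)), (336, np.float64(-14.0), np.float64(10.0), np.float64(39.0)), (340, np.float64(-14.0), np.float64(10.0), np.float64(41.0)), (344, np.float64(8.0), np.float64(1.0), np.float64(50.0)), (348, np.float64(8.0), np.float64(1.0), np.float64(53.0))]
230 [(164, np.float64(7.0), np.float64(-1.0), np.f
[... 5608 characters left out ...]
.float64(-42.0)), (188, np.float64(8.0), np.float64(-31.0), np.float64(-40.0)), (192, np.float64(8.0), np.float64(-31.0), np.float64(-38.0))]
    [(316, np.float64(7.0), np.float64(-30.0), np.float64(36.0)), (320, np.float64(7.0), np.float64(-30.0), np.float64(38.0)), (324, np.float64(8.0), np.float64(-31.0), np.float64(41.0)), (328, np.float64(-22.0), np.float64(-12.0), np.float64(35.0)), (332, np.float64(-29.0), np.float64(-7.0), np.float64(34.0)), (336, np.float64(-34.0), np.float64(-4.0), np.float64(34.0)), (340, np.float64(-39.0), np.float64(-1.0), np.float64(34.0)), (344, np.float64(-43.0), np.float64(2.0), np.float64(35.0)), (348, np.float64(-44.0), np.float64(3.0), np.float64(36.0))]
```

>>> play_rows(
  rows=[
    [[0.5,0,-0.15],0,7.0],
    [[0.9,0,-0.15],0,7.0],
    [[0.9,0,-0.15],0,6.6],
    [[0.9,0,-0.15],0,6.3],
    [[0.9,0,-0.15],0,6.1],
    [[0.9,0,-0.15],0,5.9],
    [[0.9,0,-0.15],0,5.7],
    [[0.9,0,-0.15],0,5.6],
    [[0.9,0,-0.15],0,5.6],
  ],
  squeeze=20,
)

```text
time: 19.78
ee_pos: [0.4719, -0.1259, -0.0026]
tcp_rot: [-12.7, 90.0, -12.7]
wrist_force: [-1.9, 0.3, 5.3]
opening: 0.0572
```

```bash
python3 - <<'E'
from h import *
o=bot.get_obs();print(o['time'],o['ee_pos'],o['wrist_force'].round(1),o['opening'])
n='wrist';im,d=bot.camera(n);np.savez(f'pics/{n}14.npz',im=im,d=d);cv2.imwrite(f'pics/{n}14.png',im)
E
```

```text
19.7833 [ 0.47189321 -0.12587388 -0.00255391] [-1.9  0.3  5.3] 0.05716871217948816
```

View pics/wrist14.png

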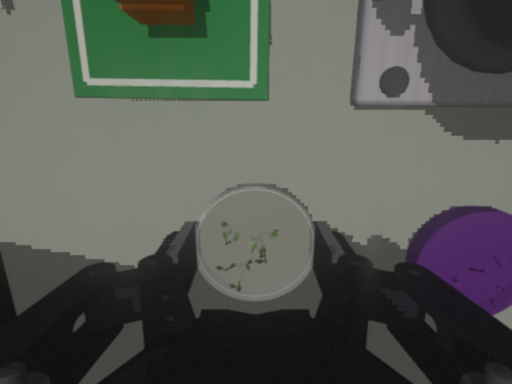

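>>> play_rows(
  rows=[
    [[-0.3,0,0],0,5.4],
    [[-0.8,0,0],0,5.4],
    [[-1.5,0,0],0,5.4],
    [[-2.3,0,0],0,5.4],
    [[-3.0,0,0],0,5.4],
    [[-3.5,0,0],0,5.4],
    [[-3.5,0,0],0,5.4],
  ],
)

```text
time: 20.42
ee_pos: [0.4725, -0.126, 0.0335]
tcp_rot: [-13.8, 89.9, -13.8]
wrist_force: [0.8, 0.5, 0.2]
opening: 0.0576
```

```bash
python3 - <<'E'
from h import *
o=bot.get_obs();print(o['time'],o['ee_pos'],o['wrist_force'].round(1),o['opening'])
n='wrist';im,d=bot.camera(n);np.savez(f'pics/{n}15.npz',im=im,d=d);cv2.imwrite(f'pics/{n}15.png',im)
im,d=bot.camera('scene');cv2.imwrite(f'pics/scene15.png',cv2.resize(im[140:240,240:370],None,fx=5,fy=5))
E
```

```text
20.4167 [ 0.47245324 -0.12602208  0.03354637] [0.8 0.5 0.2] 0.05764162551080116
```

View pics/wrist15.png

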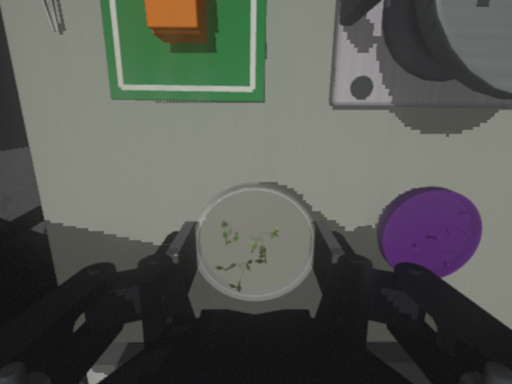

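View pics/scene15.png

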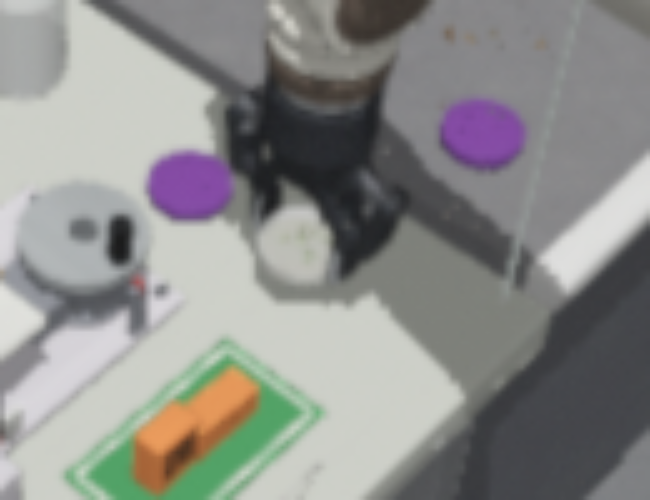

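```bash
python3 - <<'E'
from h import *
m=bot.camera_model('wrist');M=m['mount']
dv=np.array([(255.5-m['cx'])/m['fx'],(242-m['cy'])/m['fy'],1])@M[:3,:3].T;o=M[:3,3]
t=(-.0146-o[0])/dv[0];print((o+t*dv)*1000)
print(plan((.591,.121,.16),0))
E
```

```text
[-14.6          1.9237227   -0.14524211]
(array([-12.77,  24.68,  11.93]), np.float64(0.01), np.float64(0.01))
```

>>> play_rows(
  rows=[
    [[-1.0,0.2,0],0,5.4],
    [[-3.0,0.6,0.2],0,5.4],
    [[-5.5,1.5,0.6],0,5.4],
    [[-8.0,3.0,1.2],0,5.4],
    [[-10.5,4.8,2.0],0,5.4],
    [[-12.3,6.7,3.0],0,5.4],
    [[-12.8,8.7,4.0],0,5.4],
    [[-12.8,10.7,5.0],0,5.4],
    [[-12.8,12.7,6.0],0,5.4],
    [[-12.8,14.7,7.0],0,5.4],
    [[-12.8,16.7,8.0],0,5.4],
    [[-12.8,18.5,9.0],0,5.4],
  ],
)

```text
time: 21.52
ee_pos: [0.5618, 0.0606, 0.1603]
tcp_rot: [168.3, 90.0, 168.3]
wrist_force: [0.6, 0.4, -0.4]
opening: 0.0573
```

>>> play_rows(
  rows=[
    [[0,1.8,0.9],0,5.4],
    [[0,3.2,1.6],0,5.4],
    [[0,4.4,2.2],0,5.4],
    [[0,5.2,2.6],0,5.4],
    [[0,5.8,2.8],0,5.4],
    [[0,6.0,2.9],0,5.4],
    [[0,6.0,2.9],0,5.4],
    [[0,6.0,2.9],0,5.4],
    [[0,6.0,2.9],0,5.4],
  ],
)

```text
time: 22.27
ee_pos: [0.5905, 0.1186, 0.1601]
tcp_rot: [-65.7, 90.0, -65.7]
wrist_force: [-0.7, 1.0, 0.1]
opening: 0.0573
```

```bash
python3 - <<'E'
from h import *
o=bot.get_obs();print(o['time'],o['ee_pos'],o['wrist_force'].round(1),o['opening'],plan((.591,.119,.0824),0),o['q'].round(1))
n='wrist';im,d=bot.camera(n);np.savez(f'pics/{n}16.npz',im=im,d=d);cv2.imwrite(f'pics/{n}16.png',im)
im,d=bot.camera('scene');cv2.imwrite(f'pics/scene16.png',cv2.resize(im[130:250,160:320],None,fx=4.5,fy=4.5))
E
```

```text
22.2667 [0.59048034 0.11858252 0.16013399] [-0.7  1.   0.1] 0.057327951753199484 (array([7.77, 0.04, 0.05]), np.float64(-0.03), np.float64(-0.03)) [ 11.4  11.3   9.3  87.9  -0.  101.4]
```

View pics/wrist16.png

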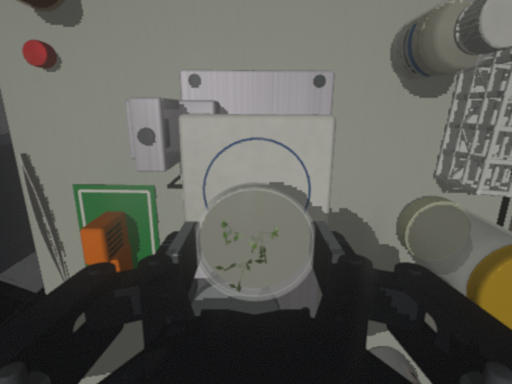

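View pics/scene16.png

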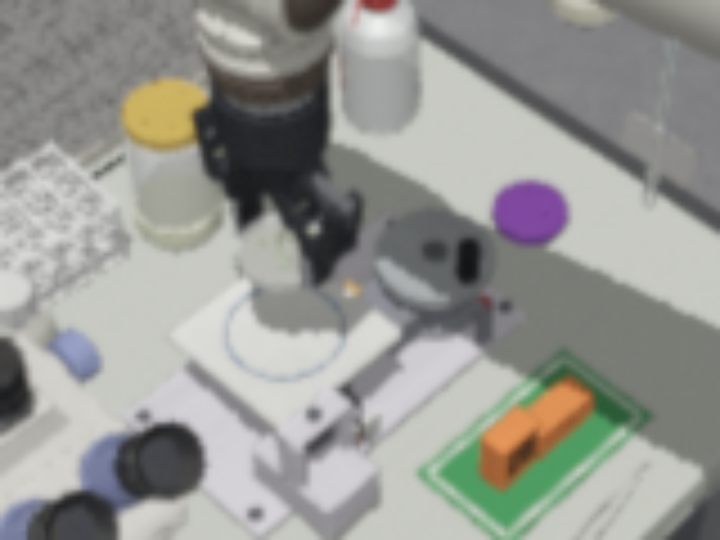

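>>> play_rows(
  rows=[
    [[1.2,0,0],0,5.4],
    [[2.8,0,0],0,5.4],
    [[4.4,0,0],0,5.4],
    [[5.8,0,0],0,5.4],
    [[6.6,0,0],0,5.4],
    [[7.1,0,0],0,5.4],
    [[7.4,0,0],0,5.4],
    [[7.4,0,0],0,5.4],
    [[7.4,0,0],0,5.4],
  ],
)

```text
time: 23.12
ee_pos: [0.5909, 0.1192, 0.0865]
tcp_rot: [13.5, 90.0, 13.5]
wrist_force: [0.2, 0.2, -0.3]
opening: 0.0573
```

```bash
python3 - <<'E'
from h import *
o=bot.get_obs();print(o['time'],o['ee_pos'],o['wrist_force'].round(1),o['opening'])
n='wrist';im,d=bot.camera(n);np.savez(f'pics/{n}17.npz',im=im,d=d);cv2.imwrite(f'pics/{n}17.png',im)
E
```

```text
23.1167 [0.59089014 0.11923582 0.08654454] [ 0.2  0.2 -0.3] 0.057315510407894454
```

View pics/wrist17.png

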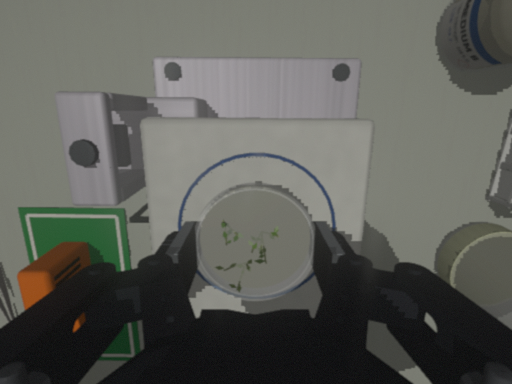

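```bash
python3 - <<'E'
from h import *
o=bot.get_obs();c=cam('wrist',o)
print(ray(c,257,154,.085),ray(c,179,222,.085),ray(c,335,222,.085), proj(c,np.array([.591,.163,.085])))
E
```

```text
[0.59162885 0.16201443 0.085     ] [0.54946627 0.12493138 0.085     ] [0.63402953 0.12494978 0.085     ] [255.76552274 152.06714398]
```

>>> play_rows(
  rows=[
    [[0.15,0,0],0,5.4],
    [[0.3,0,0],0,5.4],
    [[0.4,0,0],0,5.4],
    [[0.4,0,0],0,5.4],
  ],
)

```text
time: 23.5
ee_pos: [0.5909, 0.1192, 0.0825]
tcp_rot: [9.6, 90.0, 9.6]
wrist_force: [-0.3, 0.3, 2.2]
opening: 0.0575
```

>>> play_rows(
  rows=[
    [[0,0,0],0,5.8],
    [[0,0,0],0,6.1],
    [[0,0,0],0,6.4],
    [[0,0,0],0,6.8],
    [[0,0,0],0,7.2],
    [[0,0,0],0,7.2],
    [[-0.8,0,0],0,7.2],
    [[-2.0,0,0],0,7.2],
    [[-4.0,0,0],0,7.2],
    [[-7.0,0,0],0,7.2],
    [[-10.0,0,0],0,7.2],
    [[-12.0,0,0],0,7.2],
  ],
)

```text
time: 24.5
ee_pos: [0.591, 0.1193, 0.2065]
tcp_rot: [12.1, 89.8, 12.1]
wrist_force: [1.4, 0.3, 0.1]
opening: 0.0717
```

```bash
python3 - <<'E'
from h import *
o=bot.get_obs();print(o['time'],o['ee_pos'],o['wrist_force'].round(1),o['opening'])
c=cam('wrist',o)
n='wrist';im,d=bot.camera(n);np.savez(f'pics/{n}18.npz',im=im,d=d);cv2.imwrite(f'pics/{n}18.png',im)
im,d=bot.camera('scene');cv2.imwrite(f'pics/scene18.png',cv2.resize(im[130:250,160:320],None,fx=4.5,fy=4.5))
E
```

```text
24.5 [0.59101203 0.11927241 0.20646404] [1.4 0.3 0.1] 0.07173434986820523
```

View pics/wrist18.png

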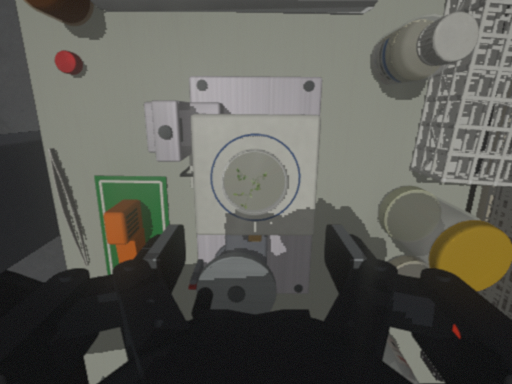

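View pics/scene18.png

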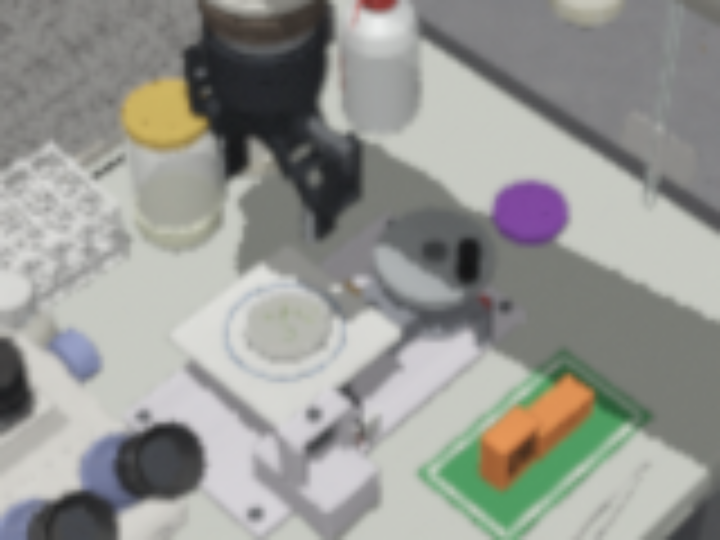

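>>> play_rows(
  rows=[
    [[-1.0,0,-2.0],0,7.2],
    [[-3.0,0,-5.0],0,7.2],
    [[-4.0,0,-8.5],0,7.2],
    [[-4.0,0,-12.0],0,7.2],
    [[-4.0,0,-16.0],0,7.2],
    [[-4.0,0,-20.0],0,7.2],
    [[-4.0,0,-23.0],0,7.2],
    [[-4.0,0,-25.0],0,7.2],
    [[-4.0,0,-25.0],0,7.2],
    [[-4.0,0,-25.0],0,7.2],
    [[-4.0,0,-25.0],0,7.2],
  ],
)

```text
time: 25.52
ee_pos: [0.3411, 0.1192, 0.2422]
tcp_rot: [12.7, 89.9, 12.7]
wrist_force: [-0.7, 0.0, -0.4]
opening: 0.0719
```

```bash
python3 - <<'E'
from h import *
o=bot.get_obs();print(o['time'],o['ee_pos'],o['wrist_force'].round(1))
im,d=bot.camera('top');cv2.imwrite('pics/top19.png',cv2.resize(im[150:290,150:310],None,fx=4.2,fy=4.2))
c=cam('top');p=cloud(c,d);pp=p[160:215,185:228].reshape(-1,3);pp=pp[np.isfinite(pp[:,0])];k=(abs(pp[:,2]-.085)<.012)&(np.hypot(pp[:,0]-.591,pp[:,1]-.121)>.036)&(abs(pp[:,0]-.591)<.056)&(abs(pp[:,1]-.121)<.056);pp=pp[k]
print('slope',k.sum(),np.linalg.lstsq(np.c_[pp[:,:2],np.ones(len(pp))],pp[:,2],rcond=None)[0])
f=im[178:216,235:275].sum(-1);v,u=np.where(f<150);print('handle',len(u),ray(c,u.mean()+235,v.mean()+178,.113))
q=p[165:205,190:225];k=(q[...,2]>.092)&(q[...,2]<.12);v,u=np.where(k);P=ray(c,u+190,v+165,.097)[:,:2].astype(np.float32)*1000;print('dish',len(u),cv2.minEnclosingCircle(P),P.mean(0))
B,Rr=im[...,0].astype(int),im[...,2].astype(int);m=(B-Rr>12);m[:165]=0;m[212:]=0;m[:,:188]=0;m[:,226:]=0;v,u=np.where(m);print('ring',cv2.fitEllipse(ray(c,u,v,.085)[:,:2].astype(np.float32)*1000)[0])
o2=bot.get_obs();
im,d=bot.camera('wrist');cv2.imwrite('pics/w19.png',im)
E
```

```text
25.5167 [0.3411406  0.11922179 0.24222626] [-0.7  0.  -0.4]
slope 1123 [-4.55656100e-04  4.11177572e-05  8.42228163e-02]
handle 22 [ 0.53533145 -0.01118821  0.113     ]
dish 404 ((588.744873046875, 120.33312225341797), 30.924104690551758) [588.6502  120.29679]
ring (591.176513671875, 121.46453857421875)
```

View pics/top19.png

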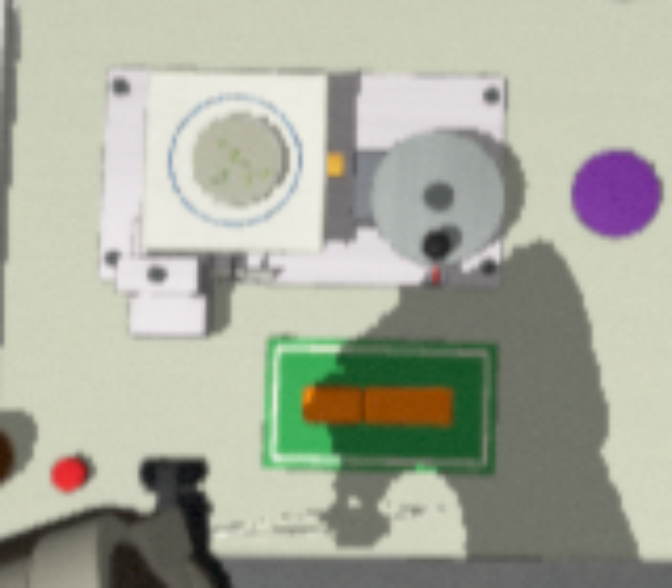

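View pics/w19.png

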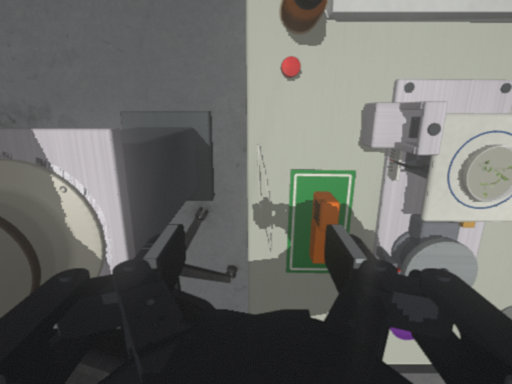

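Everything checks out: the slope is about 0, the handle is at the index post, the dish is about 3 mm from the ring centre, and the wedge is on the mat. I'm handing in.

```bash
python3 -c "
from workcell import bot
print(bot.job_done(), bot.get_obs()['time'])"
```

```text
the job is handed in; nothing more can be done
the job is handed in; nothing more can be done
```

The job is done and handed in after about 26 s of the 72 s allowed; the hand-in gave no verdict.

I worked the wedge loose with small side swings while pulling, then laid it along the middle of the green mat. I wound the crank 2.75 turns clockwise to the index post. Then I lifted the seedling dish by its wall and set it down inside the blue ring.

Last checks, from the top and wrist cameras:
- **Table:** the measured slope is under 0.001 rad. The crank handle stands at the index post, within about 2° of the front.
- **Dish:** it looks upright, with its centre about 2.7 mm from the ring centre (14 mm allowed).
- **Wedge:** it lies flat on the mat, only a few millimetres from the mat's centre.
- **Bystanders:** the arm touched none of the jars or bottles as far as I could see, and the purple look-alikes were left alone. I did not re-measure the jar and bottle positions at the end.

**Disagreements:** early top and wrist measurements of the stage differed by about 3 mm. I used the crank centre found from turning the crank, and a close wrist view over the ring agreed with it to about 1 mm. One table slope reading right after winding was −0.006 rad, taken from a smaller patch; the final reading did not repeat it.

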